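# Change over the bench incubator and latch its door

### The job

Change over the low bench incubator: take the two warmed bottles off its sliding shelf and stand them upright on the bench, and lay every culture dish on the shelf, lid up, flat and side by side. The dishes are thin plastic, so hold them gently. Then slide the shelf home and push the door shut until its sprung latch snaps in and holds it; leave the timer, the pen and the tip box where they are.

Things in the scene. Friction and masses are not known exactly. Their poses are not given: they have to be found in the camera images.
- incubator: Low white incubator fixed on the bench, 210 (x) x 330 (y) x 108 mm. Origin: on its underside, 120 mm behind the plane of the opening, midway in y; +x points into it, away from the robot, +y to its left seen from the front. That plane is x = -120 mm; the opening spans y -72 to +152, z 16 to 98 mm, under a solid roof; right of it (y -165 to -98 mm) is the control panel, its face at x = -139 mm.
- incubator_shelf (a joint): How far (m) the sheet-metal shelf is pulled out of the chamber, straight along the incubator's -x (midline y = +40 mm): 0 = fully home, 0.190 = stop. It slides stiffly (about 2 N) and stays where it is left. It starts 0.100 to 0.120 out; draw it farther by hooking the front plate from behind, to reach the rear half from above clear of the roof.
- shelf_mid (a point): Centre of the shelf's upper face, 24 mm above the bench; moves with the shelf, axes as the incubator's. The shelf is 170 (x) x 216 (y) mm with a lip 6 mm high on both sides and at the back, and an upright front plate (200 wide, 3 thick, 28 high over the shelf) at x = -85 mm.
- shelf_front (a point): Middle of the top edge of the shelf's upright front plate, on its outer face, 52 mm above the bench. Push the plate here in the incubator's +x to slide the shelf home; home, this face lies 4 mm behind the plane of the opening.
- incubator_door (a joint): Opening angle (rad) of the side-hung door: 0 = shut, up to 2.2; the free edge swings out towards the robot, then to its left. Starts 1.8 to 2.0, moves freely, stays where left. 240 wide, 20 thick, z = 14 to 102 mm. A rubber seal pushes the unlatched door back over the last 3 mm at its free edge. Passing the strike takes 6 to 12 N at the free edge. Under 0.012 with the hand away: latched.
- incubator_tongue (a joint): How far (m) the sprung latch tongue in the door's free edge is pressed in: 0 = fully out, 0.010 = fully in. It is sloped on the inner side; on closing, the strike on the control panel's edge presses it in by about 7 mm, then it springs out behind the strike.
- door_hinge (a point): Point on the door's upright hinge axis, left front of the incubator, 58 mm above the bench, midway in the door's thickness (faces 10 mm to either side). At angle a the door runs from here along (-sin a, -cos a) in the incubator's x, y; its outside faces (-cos a, +sin a).
- door_edge (a point): Point on the door's outside face at its free edge, 240 mm from the hinge, 58 mm above the bench. The outside is flat but for the latch's thumb slide, 12 mm round and 12 mm proud, 212 mm from the hinge at this height.
- dish_0: Round clear culture dish with lid and amber gel, 60 mm across, 20 mm high, 45 g. Origin: centre of its underside, z up through the lid. Thin plastic: it cracks when the fingers together press on it with more than 100 N (50 N from each side); a grip of 20 to 30 N is plenty.
- dish_1: As dish_0.
- dish_2: As dish_0.
- dish_3: As dish_0. Two to four dishes are there.
- brown_bottle: Small brown round bottle with a black cap, 34 mm across, 66 high (cap above 61), 45 g. Origin: centre of its underside. It starts upright on the shelf.
- timer: White count-down timer, 62 x 78 x 21 mm, lying on the bench; origin: centre of its underside. Leave it alone.
- marker_pen: Black marker pen, 136 mm long along its y, 12 thick, lying on the bench. Leave it alone.
- tip_box: Clear pipette tip box, 89 x 120 x 83 mm, standing left of the incubator; origin: centre of its underside. Leave it alone.
- drop_bottle: Small white round bottle with a white cap, 25 mm across (22 across the foot), 56 high (cap above 41), 22 g. Origin: centre of its underside. It starts upright on the shelf.
Not all that is in view belongs to the job. Leave any black look-alike of the dish_3 alone.

How it is judged:
By the outcome, as a careful person would: the job done as asked, in the order asked, and still so for the second after the job is handed in, with the robot touching nothing.
Of dish_0, dish_1, dish_2, dish_3 only 2 to 4 are there at a start; the rules pass over those that are not, and their reading is None.
At some moment in a run one of dish_0, dish_1, dish_2, dish_3 may be knocked a few centimetres aside while the robot is not near it.
It also fails if it takes over 210 s, if anything falls off the work surface, if the arm or the gripper's body presses on something with over 40 N, if the wrist force passes 120 N, or if a joint passes its speed limit or range.

### The arm

A 6-joint arm with a two-finger parallel gripper is mounted at the origin on a cart in front of the work surface, level with it; the furniture and walls round the work are solid. World frame = base frame: x ahead of the robot, y to its left, z up, the work surface at z = 0. Lengths are in m, angles in rad, forces in N, time in s.
With the tool pointing down it reaches from about 0.375 to 0.9 m from the base axis. Payload 3.1 kg.
Tool frame: the origin (TCP) lies midway between the tips of the shut fingers; the grasp point (between the pads) lies grip_point_offset behind it (grip_point_offset is the distance from the TCP to the grasp point, in m); y points along the fingers, z is the direction in which the jaws open and shut, and the axes are right-handed (so a half turn about y gives the same grasp; the last joint's range is limited). The gripper opens to 87 mm and grips with 3 to 60 N. Pads are 19 mm wide; open, the fingers measure 117 mm over their backs; the gripper's body (75 mm by 190 mm) begins 51 mm behind the grasp point.
Start: joints at [-1.319, 0.527, 1.433, -0, 1.181, -0.178], TCP at [0.26, -0.568, 0.223] pointing down, gripper open.
Joint ranges: [-3.08, 3.08], [-0.75, 2.2], [0.22, 2.44], [-1.43, 4.57], [0, 2.65], [-2.85, 2.85]. Speed limits (rad/s): [2.79, 2.79, 3.14, 3.14, 3.14, 3.14].

### API

Orientations are given as a unit quaternion [x, y, z, w].
In Python, from rig import * gives the robot as it stands.
- The arm moves only by the tool jog_arm, never from a script. Its argument "increments" is a list that holds one entry, the list of rows, each a list of 7 numbers: the turn, a rotation vector about the world's x, y, z in degrees, then the shift along the world's x, y, z in m, then the closure, from -1 (fully open) to 1 (shut), so that 0 is half open. In form: [[[rx, ry, rz, x, y, z, jaw], ...]]. A call has 1 to 8 rows; each row is the pose to reach, as a shift and turn from the pose measured when the call began; what a row does not reach only later rows make up. A row lasts 1/10 s, in which the tool goes at most 50 mm and 8.59 degrees, less where a joint would pass 70% of its speed; a pose out of reach is approached as far as the arm can. A call with a gripper value outside its range is refused whole. The fingers move at their own pace and stop on an object; "squeeze" is the grip in N (left out, the last holds). Time passes only in rows, so rows that repeat a pose let the fingers close. It gives the time, the measured TCP pose, the force and the opening at its end, in the units of the state.
- get_obs(): the state, without advancing time (a new reading comes with each control period).
- camera(name): name is "scene" or "top"; returns the picture (400x640x3 uint8, red, green, blue); there is no depth.
- camera_info(name): a dict with "K" (3x3 intrinsics, pixels), "R" (3x3) and "t" (3): a world point X has camera coordinates R X + t. Camera axes: x right, y down, z forward; pixel columns grow to the right and rows downward; lengths in m; the calibration is good to about 2 mm. A picture is of the moment at which its call begins. camera_info takes no time and is no camera call.
- hand_in(): hands the job in, once; it reports no verdict.
The state is a dict: "time": time; "q": joint angles; "joint_velocities": joint speeds; "joint_torque": joint torques, N m; "position": TCP position; "tool_rot": TCP orientation; "ft_force": force on the tool from outside, world axes, zero at the start; "moment": the same for the moment, N m; "grip_width": finger opening in m.
Only numpy, scipy, OpenCV 4.12 (cv2) and the standard library are available. Lean on these libraries where they do the work, as an engineer would, in place of code of your own. Each camera call takes 0.05 s, during which the arm holds its last target.

## Working session

There is one attempt and no reset: what is moved stays moved. The work goes in short steps, Python scripts to look and compute and a tool call to move; the robot and the scene stay as the last step left them, time stands still between calls to the robot, and variables do not carry over. Pictures are saved under pics/ and viewed, and the job is handed in when it is done.

Besides the shell and the picture viewer there is one more tool, called after "Call:" by a JSON object that holds its "fn" and its "kwargs", one argument or row to a line. jog_arm: Moves the arm, as the interface text tells. Its arguments: {"type":"object","properties":{"increments":{"type":"array","items":{"type":"array","items":{"type":"array","items":{"type":"number"}}}},"squeeze":{"type":"number"}},"required":["increments"]}

```bash
ls; mkdir -p pics; python3 - <<'E'
from rig import *
import cv2
o=get_obs()
print(o)
for n in ("scene","top"):
    im=camera(n); cv2.imwrite(f"pics/{n}0.png",im[:,:,::-1]); print(camera_info(n))
import rig; print([k for k in dir(rig) if k[0]!='_'])
E
```

```text
pics
{'time': 0.0, 'q': array([-1.31951321e+00,  5.28471537e-01,  1.43387829e+00, -6.24483727e-06,
        1.18140157e+00, -1.78469947e-01]), 'joint_velocities': array([-2.54121203e-04,  7.09631197e-04,  7.97082094e-05, -7.94800864e-04,
        3.68188595e-03, -3.47006414e-05]), 'joint_torque': array([-5.63439007e-04, -4.40042174e+01, -1.76595801e+01,  6.32773759e-02,
        5.83300937e-02, -1.82846184e-04]), 'position': array([ 0.26026357, -0.56743719,  0.22157598]), 'tool_rot': array([-0.15080467,  0.69160732, -0.69008202,  0.15074503]), 'ft_force': array([ 0.26861365,  0.2189761 , -1.18556755]), 'moment': array([-0.01071583, -0.03980567,  0.02417182]), 'grip_width': 0.08713731373584295}
{'K': array([[371.36256842,   0.        , 315.21541706],
       [  0.        , 371.36256842, 197.1824849 ],
       [  0.        ,   0.        ,   1.        ]]), 'R': array([[ 0.62344244, -0.78176208,  0.01294507],
       [-0.50270059, -0.41346644, -0.75916904],
       [ 0.59884191,  0.4667907 , -0.65076478]]), 't': array([-0.2547911 ,  0.37879176,  0.58015372])}
{'K': array([[368.32102334,   0.        , 316.59213042],
       [  0.        , 368.32102334, 198.4682808 ],
       [  0.        ,   0.        ,   1.        ]]), 'R': array([[ 0.02585862, -0.99962913, -0.00854009],
       [-0.9913497 , -0.02454295, -0.12893181],
       [ 0.12867439,  0.01180022, -0.99161669]]), 't': array([0.11737459, 0.57437853, 1.04714739])}
['Unreachable', 'camera', 'camera_info', 'get_obs', 'grip_point_offset', 'hand_in']
```

View pics/scene0.png

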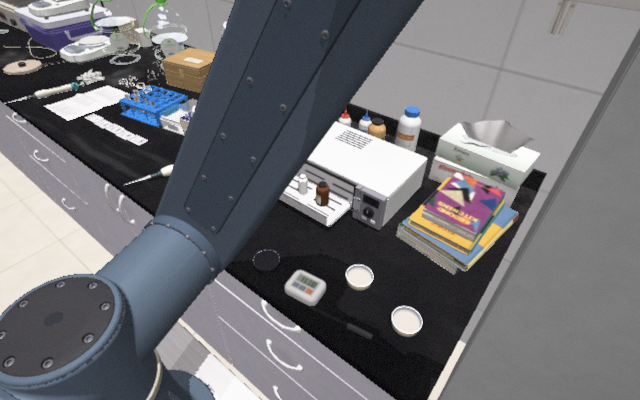

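View pics/top0.png

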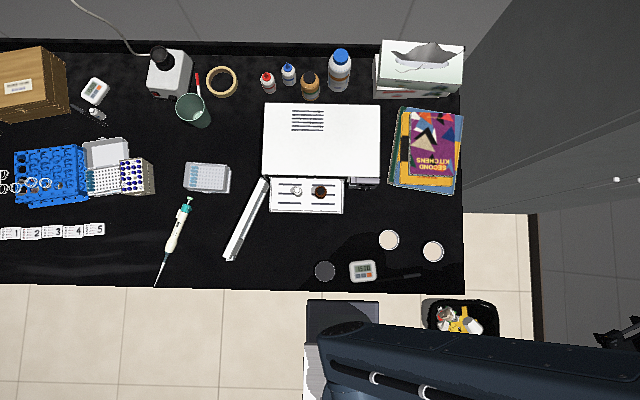

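The top view shows pale dishes near (389,239) and (433,251), a black look-alike at (325,271), and the timer at (362,271). The pen is at about (405,276), and the brown bottle (320,192) and white bottle (296,190) are on the shelf. The door is at (245,220) and the tip box at (207,177).

```bash
cat > h.py <<'E'
import numpy as np, cv2
from rig import *
def ray(n,u,v):
    c=camera_info(n); K,R,t=map(np.array,(c['K'],c['R'],c['t']))
    C=-R.T@t; d=R.T@np.linalg.inv(K)@np.array([u,v,1.]); return C,d/np.linalg.norm(d)
def onz(n,u,v,z):
    C,d=ray(n,u,v); return C+d*(z-C[2])/d[2]
def proj(n,X):
    c=camera_info(n); p=c['K']@(c['R']@np.array(X,float)+c['t']); return p[:2]/p[2]
def tri(u1,v1,u2,v2):
    C,d=ray('scene',u1,v1);D,e=ray('top',u2,v2)
    s=np.linalg.lstsq(np.c_[d,-e],D-C,rcond=None)[0]
    a=C+d*s[0];b=D+e*s[1]; return (a+b)/2,np.linalg.norm(a-b)
def crop(n,im,x0,y0,x1,y1,f,name):
    o=cv2.resize(im[y0:y1,x0:x1,::-1],None,fx=f,fy=f,interpolation=cv2.INTER_CUBIC); cv2.imwrite(f'pics/{name}.png',o)
E
python3 - <<'E'
from h import *
im=cv2.imread('pics/top0.png')[:,:,::-1]; crop('top',im,220,95,470,295,3.2,'top0c')
im=cv2.imread('pics/scene0.png')[:,:,::-1]; crop('scene',im,230,110,450,350,2.5,'scene0c')
print(grip_point_offset)
E
```

```text
0.0187
```

View pics/top0c.png

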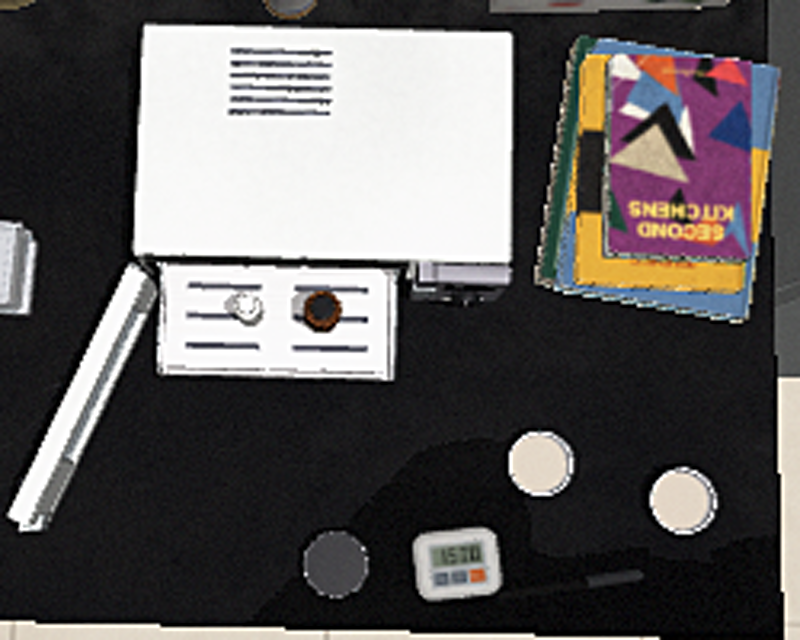

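View pics/scene0c.png

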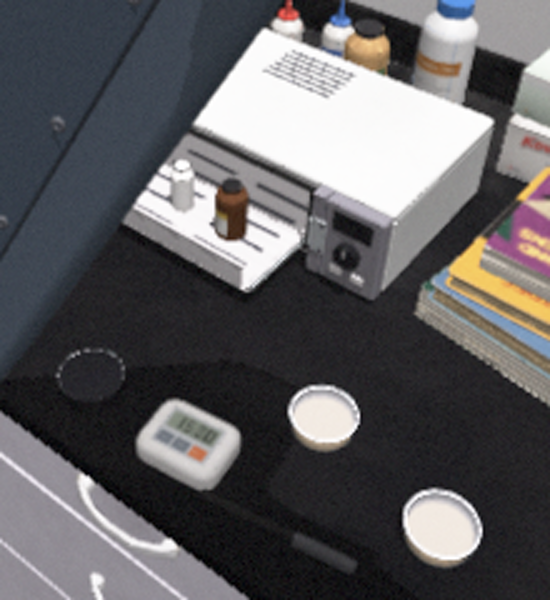

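The crops show two cream dishes with lids, at top-view pixels (389,239) and (433,251). The black disc at (325,271) is the look-alike, so I leave it. I'll now measure everything.

```bash
cat > meas.py <<'E'
from h import *
im=cv2.imread('pics/top0.png'); hsv=cv2.cvtColor(im,cv2.COLOR_BGR2HSV)
# roof: bright mask
m=((hsv[...,2]>225)&(hsv[...,1]<30)).astype(np.uint8); m[:,:225]=0;m[:100]=0
n,l,s,c=cv2.connectedComponentsWithStats(m,connectivity=4)
for i in range(1,n):
    if s[i,4]>60:
        cn=cv2.findContours((l==i).astype(np.uint8),cv2.RETR_EXTERNAL,cv2.CHAIN_APPROX_NONE)[0][0]
        print('white',s[i],c[i],cv2.minAreaRect(cn),cv2.boxPoints(cv2.minAreaRect(cn)).round(1).tolist())
m=((hsv[...,2]>150)&(hsv[...,1]>8)&(hsv[...,1]<60)&(hsv[...,0]<25)).astype(np.uint8); m[:210]=0;m[285:]=0;m[:,:300]=0;m[:,460:]=0
n,l,s,c=cv2.connectedComponentsWithStats(m)
for i in range(1,n):
    if s[i,4]>60:
        p=c[i]; print('dish',s[i],p, onz('top',*p,0.018))
E
python3 meas.py
```

```text
white [ 262  103  118   74 7933] [321.59699987 140.37816715] ((320.6907653808594, 139.41534423828125), (116.66008758544922, 71.53789520263672), 1.2730300426483154) [[261.6000061035156, 173.89999389648438], [263.20001220703125, 102.4000015258789], [379.79998779296875, 105.0], [378.20001220703125, 176.5]]
white [ 269  177   72   37 1805] [304.5434903  195.13462604] ((304.87738037109375, 194.98194885253906), (71.25992584228516, 33.98572540283203), 1.6602822542190552) [[268.79998779296875, 210.89999389648438], [269.79998779296875, 177.0], [341.0, 179.0], [340.0, 213.0]]
white [225 178  41  83 551] [243.72595281 218.11433757] ((243.28549194335938, 219.13369750976562), (6.981118202209473, 88.6796875), 25.096250534057617) [[221.3000030517578, 257.79998779296875], [258.8999938964844, 177.5], [265.29998779296875, 180.5], [227.60000610351562, 260.79998779296875]]
white [243 193  22  46  79] [253.6835443  214.67088608] ((253.3523712158203, 215.43028259277344), (1.7080252170562744, 49.658321380615234), 25.277719497680664) [[242.0, 237.5], [263.20001220703125, 192.60000610351562], [264.7000122070
[... 1048 characters left out ...]
8156738), 21.801410675048828) [[466.79998779296875, 297.5], [469.1000061035156, 291.70001220703125], [500.29998779296875, 304.1000061035156], [498.0, 310.0]]
white [468 320  14  15 125] [474.648 327.464] ((474.50006103515625, 328.0000305175781), (14.849242210388184, 9.192387580871582), 45.0) [[466.0, 326.0], [472.5, 319.5], [483.0, 330.0], [476.5, 336.5]]
white [303 349  13  51 219] [306.17808219 381.47031963] ((309.0, 374.0), (12.0, 50.0), 0.0) [[303.0, 399.0], [303.0, 349.0], [315.0, 349.0], [315.0, 399.0]]
dish [380 231  17  18 249] [387.87550201 239.45381526] [ 0.45703484 -0.081393    0.018     ]
dish [424 242  17  19 246] [432.1300813  251.04471545] [ 0.42652228 -0.2111413   0.018     ]
```

```bash
cat > meas2.py <<'E'
from h import *
im=cv2.imread('pics/top0.png'); hsv=cv2.cvtColor(im,cv2.COLOR_BGR2HSV)
m=((hsv[...,2]>160)&(hsv[...,1]<40)).astype(np.uint8)
m[:101]=0; m[178:]=0; m[:,:255]=0; m[:,383:]=0
P=[];
# edges
L=[];Rr=[];T=[]
for r in range(115,168):
    xs=np.where(m[r,:])[0]; L.append(onz('top',xs.min()-.5,r,.108)); Rr.append(onz('top',xs.max()+.5,r,.108))
for c in range(270,372):
    ys=np.where(m[:150,c])[0]; T.append(onz('top',c,ys.min()-.5,.108))
for n,A in (('L',L),('R',Rr),('T',T)):
    A=np.array(A)[:,:2]; v=cv2.fitLine(A.astype(np.float32),cv2.DIST_HUBER,0,.001,.001).ravel(); print(n,v, np.degrees(np.arctan2(v[1],v[0])))
# front edge of roof: gray step between roof & shelf/panel
g=cv2.cvtColor(im,cv2.COLOR_BGR2GRAY)
print(g[170:186,[275,290,310,330,350,365,372]].T)
E
python3 meas2.py
```

```text
L [9.9999994e-01 4.2053501e-04 7.2157407e-01 2.8718546e-01] 0.02409488
R [ 0.9999925   0.00387511  0.71097994 -0.04127772] 0.22202827
T [0.00211807 0.99999774 0.83538586 0.12705195] 89.87864
[[250 249 252 255 224   0  10 109 255 252 247 248 246 247 247 247]
 [249 249 250 255 255  19   7  40 255 254 249 249 255 191  64 202]
 [249 248 248 252 252 216   1  10 111 255 252 249 248 248 250 251]
 [249 249 249 250 255 255  26   9  36 255 243 251 251 255 196  66]
 [249 250 250 249 252 255 173  84  29   9  14   6  16  30  58 177]
 [249 249 249 249 250 255 241  76 161 177 185 194 196 104   5   1]
 [249 250 249 249 251 255 250  79 147 170 181 192 205 125  38   0]]
```

```bash
python3 - <<'E'
from h import *
from scipy.spatial.transform import Rotation as Ro
print('tool R\n',Ro.from_quat(get_obs()['tool_rot']).as_matrix().round(3))
print('roof front',[onz('top',c,r,.108).round(4) for c,r in((275,174.3),(310,175.4),(350,176))])
im=cv2.imread('pics/top0.png'); hsv=cv2.cvtColor(im,cv2.COLOR_BGR2HSV)
g=cv2.cvtColor(im,cv2.COLOR_BGR2GRAY)
print('plate rows',g[205:220,[280,300,320,335]].T)
print('row195 left/right',g[200,262:280],g[200,334:350])
print('door ends', onz('top',222,259,.102),onz('top',262,179,.102))
for z in (.052,.024): print('plate',z,onz('top',305,212,z))
# bottles, caps
m=((hsv[...,2]<75)).astype(np.uint8); s=m[183:203,310:332]
ys,xs=np.where(s); print('brown cap px',xs.mean()+310,ys.mean()+183,len(xs)); 
print(onz('top',xs.mean()+310,ys.mean()+183,.09))
print(onz('top',297,190.5,.08))
print('brown bottle scene', [onz('scene',*p,.09) for p in ((323,184.5),)], [onz('scene',*p,.08) for p in ((302.5,176),)])
crop('top',im[:,:,::-1],255,165,355,225,8,'shelf0')
E
```

```text
tool R
 [[-0.909 -0.     0.417]
 [-0.417  0.002 -0.909]
 [-0.    -1.    -0.002]]
roof front [array([0.627 , 0.2484, 0.108 ]), array([0.6262, 0.151 , 0.108 ]), array([0.6272, 0.0401, 0.108 ])]
plate rows [[254 249 250 251 255 166 255  50   6  22  26  27  19  18  24]
 [255 250 250 253 255 109 255 132  16  15  20  23  21  22  17]
 [255 254 250 251 255 187 176 255  49   7  22  14  18  22  23]
 [255 252 250 249 252 255 136 255 109   0  19  24  26  21  25]]
row195 left/right [147  27  17  20  23  19   0 191 255 231 251 250 249 250 250 251 254 255] [250 249 249 249 250 251 255 149 253 132  16  20  24  19  17  24]
door ends [0.39071086 0.38377577 0.102     ] [0.61390122 0.28490585 0.102     ]
plate 0.052 [0.52907155 0.16420996 0.052     ]
plate 0.024 [0.53164191 0.16540069 0.024     ]
brown cap px 320.42857142857144 191.66326530612244 98
[0.58396972 0.12097642 0.09      ]
[0.58716    0.18756192 0.08      ]
brown bottle scene [array([0.58443312, 0.11681476, 0.09      ])] [array([0.58857481, 0.18717819, 0.08      ])]
```

View pics/shelf0.png

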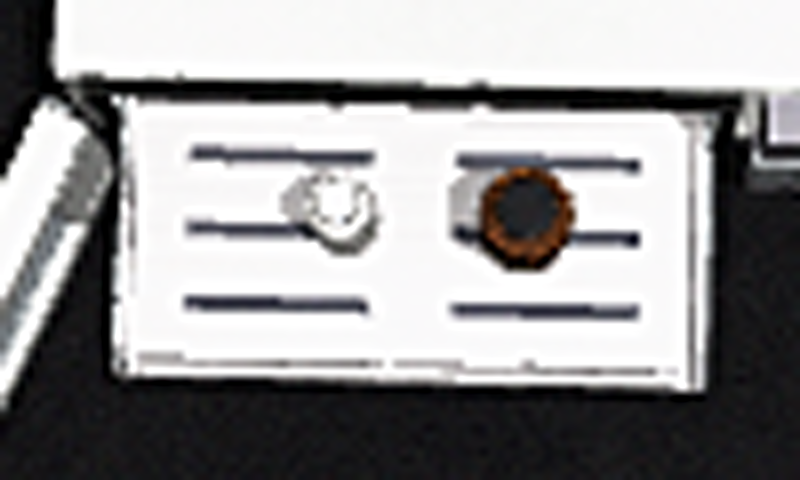

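Both views agree on the bottles to within 4 mm:

| Item | Position (m) |
|---|---|
| Brown bottle | (0.584, 0.119) |
| White bottle | (0.587, 0.187) |
| Roof front | x ≈ 0.626 |
| Front plate | x ≈ 0.529, so the shelf is about 0.10 out |
| Dishes | (0.457, -0.081) and (0.427, -0.211) |

I'll go to the brown bottle first.

Call:
{"fn": "jog_arm", "kwargs": {
  "increments": [
    [[0,0,-24.65,0.324,0.686,-0.02,-0.29],[0,0,-24.65,0.324,0.686,-0.02,-0.29],[0,0,-24.65,0.324,0.686,-0.02,-0.29],[0,0,-24.65,0.324,0.686,-0.02,-0.29],[0,0,-24.65,0.324,0.686,-0.02,-0.29],[0,0,-24.65,0.324,0.686,-0.02,-0.29],[0,0,-24.65,0.324,0.686,-0.02,-0.29],[0,0,-24.65,0.324,0.686,-0.02,-0.29]]
  ],
  "squeeze": 15
}}

```text
time: 0.9
position: [0.4313, -0.2045, 0.2114]
tool_rot: [0.0, 0.708, -0.706, -0.0]
ft_force: [0.3, -1.3, -0.4]
grip_width: 0.0562
```

Call:
{"fn": "jog_arm", "kwargs": {
  "increments": [
    [[0,0,0,0.153,0.3235,-0.01,-0.29],[0,0,0,0.153,0.3235,-0.01,-0.29],[0,0,0,0.153,0.3235,-0.01,-0.29],[0,0,0,0.153,0.3235,-0.01,-0.29],[0,0,0,0.153,0.3235,-0.01,-0.29],[0,0,0,0.153,0.3235,-0.01,-0.29],[0,0,0,0.153,0.3235,-0.01,-0.29],[0,0,0,0.153,0.3235,-0.01,-0.29]]
  ]
}}

```text
time: 1.7
position: [0.5858, 0.1238, 0.2009]
tool_rot: [-0.001, 0.708, -0.706, 0.002]
ft_force: [-0.4, -1.3, 0.1]
grip_width: 0.056
```

```bash
python3 - <<'E'
from h import *
for n in ("scene","top"):
    im=camera(n); cv2.imwrite(f"pics/{n}1.png",im[:,:,::-1])
print(get_obs()['position'])
a=cv2.imread('pics/scene1.png');b=cv2.imread('pics/top1.png')
cv2.imwrite('pics/both1.png',np.hstack([a[80:360,200:460],b[80:360,220:480]])[:, :])
E
```

```text
[0.58424114 0.12064989 0.20065295]
```

View pics/both1.png

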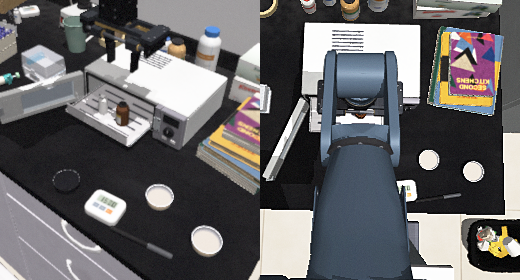

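The gripper is over the shelf with its long body along y, and the scene view shows both bottles and both dishes unmoved. I'll descend on the brown bottle.

Call:
{"fn": "jog_arm", "kwargs": {
  "increments": [
    [[0,0,0,0,-0.0015,-0.05,-0.29],[0,0,0,0,-0.0015,-0.09,-0.29],[0,0,0,0,-0.0015,-0.125,-0.29],[0,0,0,0,-0.0015,-0.1456,-0.29],[0,0,0,0,-0.0015,-0.1456,-0.29],[0,0,0,0,-0.0015,-0.1456,1],[0,0,0,0,-0.0015,-0.1456,1],[0,0,0,0,-0.0015,-0.1456,1]]
  ]
}}

```text
time: 2.6
position: [0.5854, 0.1187, 0.0568]
tool_rot: [0.0, 0.708, -0.706, 0.002]
ft_force: [-0.5, -0.6, 0.2]
grip_width: 0.0395
```

Call:
{"fn": "jog_arm", "kwargs": {
  "increments": [
    [[0,0,0,0,0,0,1],[0,0,0,0,0,0,1],[0,0,0,0,0,0.02,1],[0,0,0,0,0,0.06,1],[0,0,0,0,0,0.1,1],[0,0,0,0,0,0.12,1]]
  ]
}}

```text
time: 3.2
position: [0.5872, 0.119, 0.1807]
tool_rot: [0.002, 0.708, -0.706, 0.004]
ft_force: [0.7, -0.6, -0.9]
grip_width: 0.0326
```

Call:
{"fn": "jog_arm", "kwargs": {
  "increments": [
    [[0,0,0,-0.062,-0.124,0,1],[0,0,0,-0.062,-0.124,0,1],[0,0,0,-0.062,-0.124,0,1],[0,0,0,-0.062,-0.124,-0.04,1],[0,0,0,-0.062,-0.124,-0.08,1],[0,0,0,-0.062,-0.124,-0.12,1],[0,0,0,-0.062,-0.124,-0.135,1],[0,0,0,-0.062,-0.124,-0.135,1]]
  ]
}}

```text
time: 4.0
position: [0.5234, -0.0047, 0.0436]
tool_rot: [0.0, 0.708, -0.706, 0.002]
ft_force: [-0.0, 0.3, 0.5]
grip_width: 0.033
```

```bash
python3 - <<'E'
from h import *
im=camera('scene'); crop('scene',im,300,120,460,300,4,'s2'); o=get_obs(); print(o['position'],o['ft_force'],o['grip_width'])
E
```

```text
[ 0.52464243 -0.0048636   0.04503449] [ 0.43801433  0.45444607 -0.12240522] 0.03246755681651318
```

View pics/s2.png

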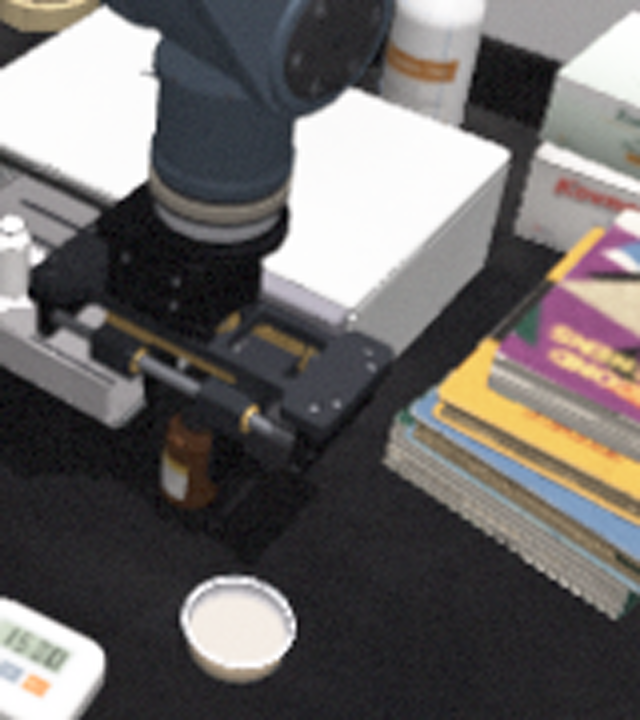

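The brown bottle is held upright, about 13 mm above the bench. I'll lower it and release.

Call:
{"fn": "jog_arm", "kwargs": {
  "increments": [
    [[0,0,0,0,0,-0.006,1],[0,0,0,0,0,-0.011,1],[0,0,0,0,0,-0.013,1],[0,0,0,0,0,-0.013,1],[0,0,0,0,0,-0.013,1]]
  ]
}}

```text
time: 4.55
position: [0.5257, -0.0046, 0.0332]
tool_rot: [0.002, 0.708, -0.706, 0.004]
ft_force: [0.5, 1.7, 6.2]
grip_width: 0.0323
```

Call:
{"fn": "jog_arm", "kwargs": {
  "increments": [
    [[0,0,0,0,0,0,-0.2],[0,0,0,0,0,0,-0.2],[0,0,0,0,0,0,-0.2],[0,0,0,0,0,0.03,-0.2],[0,0,0,0,0,0.07,-0.2],[0,0,0,0,0,0.11,-0.2],[0,0,0,0,0,0.15,-0.2]]
  ]
}}

```text
time: 5.25
position: [0.5251, -0.0046, 0.1843]
tool_rot: [0.002, 0.708, -0.706, 0.004]
ft_force: [0.6, -0.2, -0.1]
grip_width: 0.0519
```

Call:
{"fn": "jog_arm", "kwargs": {
  "increments": [
    [[0,0,0,0.062,0.192,0,-0.2],[0,0,0,0.062,0.192,0,-0.2],[0,0,0,0.062,0.192,0,-0.2],[0,0,0,0.062,0.192,0,-0.2],[0,0,0,0.062,0.192,0,-0.2],[0,0,0,0.062,0.192,0,-0.2],[0,0,0,0.062,0.192,-0.04,-0.2],[0,0,0,0.062,0.192,-0.07,-0.2]]
  ]
}}

```text
time: 6.05
position: [0.5864, 0.1856, 0.1135]
tool_rot: [0.002, 0.708, -0.706, 0.003]
ft_force: [-0.4, -0.2, 0.2]
grip_width: 0.0522
```

```bash
python3 - <<'E'
from h import *
im=camera('scene'); crop('scene',im,220,120,420,300,4,'s3'); o=get_obs(); print(o['position'],o['ft_force'],o['grip_width'])
E
```

```text
[0.58251574 0.18476122 0.10814969] [-0.28125384 -0.1307157  -2.4265683 ] 0.05232617868362882
```

View pics/s3.png

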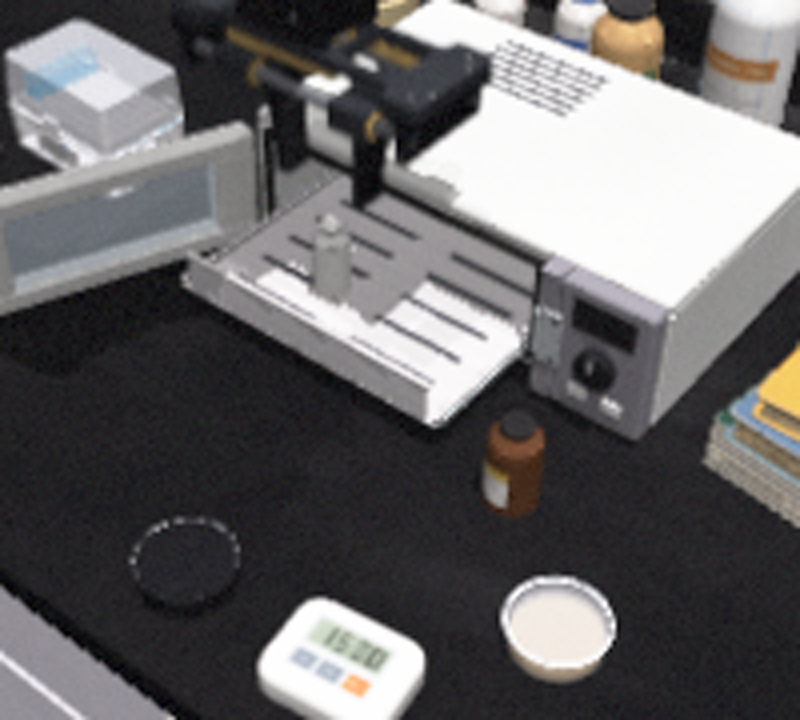

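The brown bottle stands upright at crop pixel (515,470). The fingers straddle the white bottle's cap at (328,225). I'll descend and grip it.

Call:
{"fn": "jog_arm", "kwargs": {
  "increments": [
    [[0,0,0,0.0045,0.0022,0,-0.2],[0,0,0,0.0045,0.0022,-0.02,-0.2],[0,0,0,0.0045,0.0022,-0.045,-0.2],[0,0,0,0.0045,0.0022,-0.063,-0.2],[0,0,0,0.0045,0.0022,-0.063,-0.2],[0,0,0,0.0045,0.0022,-0.063,1],[0,0,0,0.0045,0.0022,-0.063,1],[0,0,0,0.0045,0.0022,-0.063,1]]
  ]
}}

```text
time: 6.9
position: [0.5882, 0.1869, 0.0468]
tool_rot: [-0.0, 0.707, -0.707, -0.0]
ft_force: [-0.1, 0.1, -0.3]
grip_width: 0.0357
```

Call:
{"fn": "jog_arm", "kwargs": {
  "increments": [
    [[0,0,0,0,0,0,1],[0,0,0,0,0,0,1],[0,0,0,0,0,0.02,1],[0,0,0,0,0,0.06,1],[0,0,0,0,0,0.1,1],[0,0,0,0,0,0.135,1]]
  ]
}}

```text
time: 7.5
position: [0.5884, 0.187, 0.1838]
tool_rot: [0.0, 0.707, -0.707, 0.0]
ft_force: [0.5, 0.4, 0.5]
grip_width: 0.0225
```

Call:
{"fn": "jog_arm", "kwargs": {
  "increments": [
    [[0,0,0,-0.063,-0.257,0,1],[0,0,0,-0.063,-0.257,0,1],[0,0,0,-0.063,-0.257,0,1],[0,0,0,-0.063,-0.257,0,1],[0,0,0,-0.063,-0.257,0,1],[0,0,0,-0.063,-0.257,0,1],[0,0,0,-0.063,-0.257,-0.05,1],[0,0,0,-0.063,-0.257,-0.1,1]]
  ]
}}

```text
time: 8.3
position: [0.5275, -0.0713, 0.0847]
tool_rot: [-0.003, -0.707, 0.708, -0.002]
ft_force: [1.0, 0.7, -0.8]
grip_width: 0.0224
```

```bash
python3 - <<'E'
from h import *
im=camera('scene'); crop('scene',im,280,120,460,300,4,'s4'); o=get_obs(); print(o['position'],o['ft_force'],o['grip_width'])
E
```

```text
[ 0.52047854 -0.06863291  0.07406313] [-2.92444706  0.56088347 -9.45934692] 0.022093472093528042
```

View pics/s4.png

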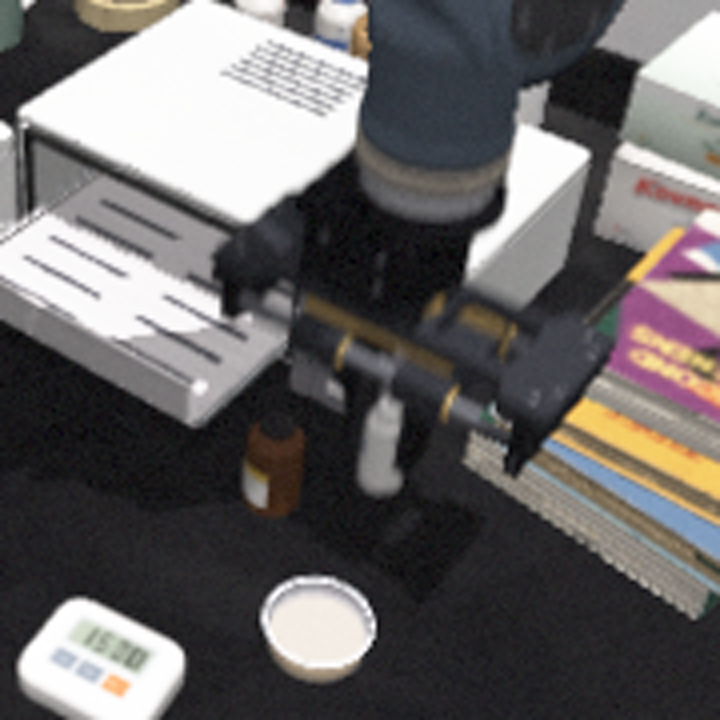

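```bash
python3 - <<'E'
from h import *
print(get_obs()['position'],get_obs()['ft_force'])
print(onz('scene',397,236,0),onz('scene',399,225,.03), onz('scene',455,273,0), onz('top',388,188,.02))
E
```

```text
[ 0.52047854 -0.06863291  0.07406313] [-2.92444706  0.56088347 -9.45934692]
[ 0.63011733 -0.0823194   0.        ] [ 0.63765736 -0.07834527  0.03      ] [ 0.6118304  -0.23983961  0.        ] [ 0.61047822 -0.08125338  0.02      ]
```

Call:
{"fn": "jog_arm", "kwargs": {
  "increments": [
    [[0,0,0,0,0,0,1]]
  ]
}}

```text
time: 8.45
position: [0.5185, -0.0676, 0.0717]
tool_rot: [-0.007, 0.71, -0.704, -0.008]
ft_force: [-0.5, 0.1, 0.8]
grip_width: 0.0223
```

```bash
cat >> h.py <<'E'
from scipy.spatial.transform import Rotation as Ro
def delta(x,y,z,q=(0,.70711,-.70711,0)):
    o=get_obs(); r=(Ro.from_quat(q)*Ro.from_quat(o['tool_rot']).inv()).as_rotvec(degrees=True)
    print('turn',r.round(2),'shift',(np.array([x,y,z])-o['position']).round(4),'pos',o['position'].round(4),'F',o['ft_force'].round(1),'w',round(o['grip_width'],4),'t',round(o['time'],2))
E
python3 -c "
from h import *
delta(.525,-.07,.0225)"
```

```text
turn [-0.51 -1.17  0.07] shift [ 0.0065 -0.0024 -0.0492] pos [ 0.5185 -0.0676  0.0717] F [-0.5  0.1  0.8] w 0.0223 t 8.45
```

Call:
{"fn": "jog_arm", "kwargs": {
  "increments": [
    [[-0.5,-1.2,0,0.0065,-0.0024,-0.01,1],[-0.5,-1.2,0,0.0065,-0.0024,-0.025,1],[-0.5,-1.2,0,0.0065,-0.0024,-0.038,1],[-0.5,-1.2,0,0.0065,-0.0024,-0.045,1],[-0.5,-1.2,0,0.0065,-0.0024,-0.048,1],[-0.5,-1.2,0,0.0065,-0.0024,-0.049,1],[-0.5,-1.2,0,0.0065,-0.0024,-0.049,1]]
  ]
}}

```text
time: 9.15
position: [0.5255, -0.0699, 0.0238]
tool_rot: [0.001, 0.707, -0.707, 0.0]
ft_force: [-0.4, 1.2, 3.3]
grip_width: 0.0226
```

```bash
python3 - <<'E'
from h import *
im=camera('scene'); crop('scene',im,280,120,460,300,4,'s5'); delta(.525,-.07,.0225)
E
```

```text
turn [-0.    0.1   0.06] shift [-0.0005 -0.0002 -0.0013] pos [ 0.5255 -0.0698  0.0238] F [-0.3  1.2  4.7] w 0.0219 t 9.2
```

View pics/s5.png

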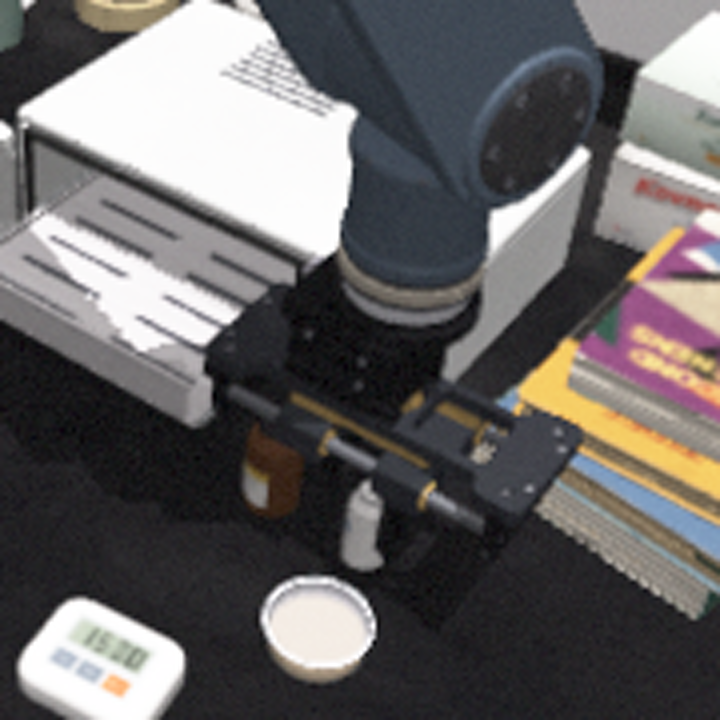

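The white bottle touches the bench (about 4 N up). I'll release it.

Call:
{"fn": "jog_arm", "kwargs": {
  "increments": [
    [[0,0,0,0,0,0,0.1],[0,0,0,0,0,0,0.1],[0,0,0,0,0,0,0.1],[0,0,0,0,0,0.02,0.1],[0,0,0,0,0,0.06,0.1],[0,0,0,0,0,0.1,-0.5],[0,0,0,0,0,0.13,-0.9],[0,0,0,0,0,0.13,-0.9]]
  ]
}}

```text
time: 10.0
position: [0.5284, -0.0709, 0.1579]
tool_rot: [-0.004, -0.706, 0.708, -0.003]
ft_force: [1.1, 0.1, -0.3]
grip_width: 0.0557
```

```bash
cat > dish.py <<'E'
from h import *
import sys
def look(tag):
    t=camera('top'); s=camera('scene'); cv2.imwrite(f'pics/top{tag}.png',t[:,:,::-1]); cv2.imwrite(f'pics/scene{tag}.png',s[:,:,::-1])
    for n,im in (('top',t),('scene',s)):
        hsv=cv2.cvtColor(im,cv2.COLOR_RGB2HSV)
        m=((hsv[...,2]>120)&(hsv[...,1]>8)&(hsv[...,1]<60)&(hsv[...,0]>3)&(hsv[...,0]<25)).astype(np.uint8)
        k,l,st,c=cv2.connectedComponentsWithStats(m)
        for i in range(1,k):
            p=onz(n,*c[i],.016)
            if st[i,4]>100 and .38<p[0]<.75 and -.4<p[1]<.4: print(n,st[i],c[i].round(1),p.round(4))
    a=s[100:360,240:460,::-1]; b=t[150:300,200:480,::-1]
    cv2.imwrite(f'pics/c{tag}.png',np.hstack([cv2.resize(a,None,fx=1.6,fy=1.6),cv2.resize(b,(420,416)[0:1]+(225,)) if 0 else cv2.copyMakeBorder(cv2.resize(b,None,fx=1.5,fy=1.5),0,191,0,0,cv2.BORDER_CONSTANT)]))
look(sys.argv[1])
delta(0,0,0)
E
python3 dish.py 6
```

```text
scene [422 209  54  32 447] [448.3 224.9] [ 0.7303 -0.1687  0.016 ]
scene [396 226  61  49 553] [426.1 250.9] [ 0.616  -0.1637  0.016 ]
scene [347 269  24  21 347] [358.8 278.1] [ 0.4522 -0.0851  0.016 ]
scene [393 311  27  25 474] [405.6 322.3] [ 0.4217 -0.2143  0.016 ]
scene [427 340  39  60 608] [446.8 370.7] [ 0.383  -0.3156  0.016 ]
turn [0.03 0.16 0.06] shift [-0.5255  0.0699 -0.1542] pos [ 0.5255 -0.0699  0.1542] F [ 0.  -0.3 -0.6] w 0.0637 t 10.1
```

View pics/c6.png

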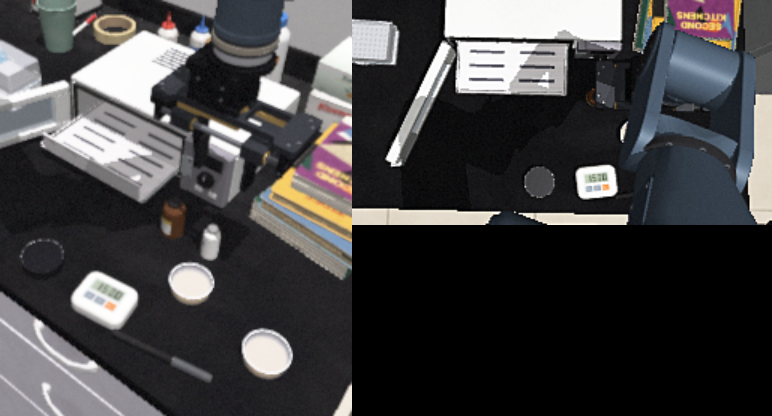

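Both bottles stand at crop pixels (173,218) and (210,241), and the dishes are unmoved. Next I'll triangulate the dish gel centres and use full opening for the 60 mm dish.

```bash
python3 - <<'E'
from h import *
print(tri(358.8,278.1,387.9,239.5),tri(405.6,322.3,432.1,251.0))
print(tri(322.9,185,320.4,191.7))
# rim ellipses in scene6 
im=cv2.imread('pics/top0.png');g=cv2.cvtColor(im,cv2.COLOR_BGR2GRAY)
for x,y in((388,239),(432,251)):
    s=(g[y-16:y+17,x-16:x+17]>70).astype(np.uint8)
    k,l,st,c=cv2.connectedComponentsWithStats(s); i=1+np.argmax(st[1:,4])
    cn=cv2.findContours((l==i).astype(np.uint8),0,1)[0][0]; e=cv2.fitEllipse(cn); print(e, onz('top',e[0][0]+x-16,e[0][1]+y-16,.02), c[i]+[x-16,y-16])
E
```

```text
(array([ 0.45701476, -0.08294383,  0.00931133]), np.float64(0.00028004083805907457)) (array([ 0.42640709, -0.21348116,  0.00890545]), np.float64(0.0007256120534783644))
(array([0.5855257 , 0.11985619, 0.08599151]), np.float64(0.003203760898561703))
((16.58064079284668, 16.39569854736328), (19.557828903198242, 19.878629684448242), 105.15300750732422) [ 0.45721203 -0.08310033  0.02      ] [388.57357357 239.3993994 ]
((17.034452438354492, 16.068002700805664), (19.543840408325195, 20.47617530822754), 133.5575714111328) [ 0.42653264 -0.21318066  0.02      ] [433.0497076  251.08187135]
```

The gel triangulates at 9 mm height, so these are single 20 mm dishes, at (0.457,-0.083) and (0.4265,-0.213). The gripper body would come close to the door and panel with the shelf where it is. So I'll first draw the shelf about 65 mm farther out by hooking the plate.

Call:
{"fn": "jog_arm", "kwargs": {
  "increments": [
    [[0,0,0,0.03,0.233,0,1],[0,0,0,0.03,0.233,0,1],[0,0,0,0.03,0.233,0,1],[0,0,0,0.03,0.233,0,1],[0,0,0,0.03,0.233,0,1],[0,0,0,0.03,0.233,0,1],[0,0,0,0.03,0.233,-0.02,1],[0,0,0,0.03,0.233,-0.04,1]]
  ]
}}

```text
time: 10.9
position: [0.5547, 0.1628, 0.1124]
tool_rot: [-0.0, -0.707, 0.707, -0.0]
ft_force: [-0.8, -0.4, -0.7]
grip_width: 0.0153
```

```bash
python3 -c "
from h import *
delta(.556,.163,.035)"
```

```text
turn [0.06 0.05 0.02] shift [ 0.0013  0.0002 -0.0774] pos [0.5547 0.1628 0.1124] F [-0.8 -0.4 -0.7] w 0.0153 t 10.9
```

Call:
{"fn": "jog_arm", "kwargs": {
  "increments": [
    [[0,0,0,0.0015,0,-0.03,1],[0,0,0,0.0015,0,-0.06,1],[0,0,0,0.0015,0,-0.077,1],[0,0,0,0.0015,0,-0.077,1],[0,0,0,-0.008,0,-0.077,1],[0,0,0,-0.016,0,-0.077,1],[0,0,0,-0.024,0,-0.077,1],[0,0,0,-0.032,0,-0.077,1]]
  ]
}}

```text
time: 11.7
position: [0.5232, 0.1627, 0.0365]
tool_rot: [-0.002, -0.707, 0.707, -0.001]
ft_force: [2.6, -1.5, -0.8]
grip_width: 0.0001
```

Call:
{"fn": "jog_arm", "kwargs": {
  "increments": [
    [[0,0,0,-0.01,0,0,1],[0,0,0,-0.02,0,0,1],[0,0,0,-0.03,0,0,1],[0,0,0,-0.04,0,0,1],[0,0,0,-0.046,0,0,1],[0,0,0,-0.049,0,0,1],[0,0,0,-0.049,0,0,1]]
  ]
}}

```text
time: 12.4
position: [0.4726, 0.1627, 0.0363]
tool_rot: [-0.0, -0.707, 0.708, -0.001]
ft_force: [-0.5, 0.5, -0.3]
grip_width: 0.0006
```

Call:
{"fn": "jog_arm", "kwargs": {
  "increments": [
    [[0,0,0,0.008,0,0,1],[0,0,0,0.012,0,0.0,1],[0,0,0,0.012,0,0.03,0.5],[0,0,0,0.012,0,0.07,-0.3],[0,0,0,0.012,0,0.11,-0.9],[0,0,0,0.012,0,0.14,-0.9]]
  ]
}}

```text
time: 13.0
position: [0.4854, 0.1626, 0.1783]
tool_rot: [-0.001, -0.707, 0.708, -0.001]
ft_force: [-0.4, 0.4, 0.7]
grip_width: 0.0247
```

```bash
python3 dish.py 7; python3 -c "
from h import *
delta(.457,-.083,.16)"
```

```text
top [380 231  17  18 250] [387.9 239.5] [ 0.457  -0.0817  0.016 ]
top [424 242  17  19 245] [432.2 251.1] [ 0.4265 -0.2118  0.016 ]
scene [422 209  54  32 425] [448. 225.] [ 0.7297 -0.1683  0.016 ]
scene [396 226  61  49 527] [426.  250.7] [ 0.6163 -0.1632  0.016 ]
scene [348 269  23  21 356] [358.8 278.2] [ 0.4522 -0.0853  0.016 ]
scene [393 310  27  22 437] [406. 321.] [ 0.4245 -0.2135  0.016 ]
scene [427 340  39  60 606] [446.8 370.7] [ 0.3831 -0.3156  0.016 ]
turn [ 0.02  0.61 -0.  ] shift [-0.488  -0.163  -0.1803] pos [0.488  0.163  0.1803] F [ 0.6 -0.8  0.4] w 0.0322 t 13.1
turn [ 0.02  0.61 -0.  ] shift [-0.031  -0.246  -0.0203] pos [0.488  0.163  0.1803] F [ 0.6 -0.8  0.4] w 0.0322 t 13.1
```

View pics/c7.png

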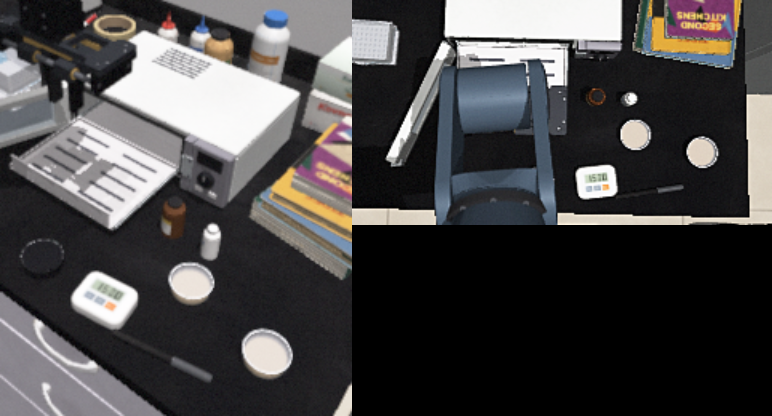

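The shelf is now farther out and empty, and the dishes are unmoved. I'll go to dish A.

Call:
{"fn": "jog_arm", "kwargs": {
  "increments": [
    [[0,0,0,-0.031,-0.246,-0.02,-1],[0,0,0,-0.031,-0.246,-0.02,-1],[0,0,0,-0.031,-0.246,-0.02,-1],[0,0,0,-0.031,-0.246,-0.02,-1],[0,0,0,-0.031,-0.246,-0.02,-1],[0,0,0,-0.031,-0.246,-0.02,-1],[0,0,0,-0.031,-0.246,-0.03,-1],[0,0,0,-0.031,-0.246,-0.08,-1]]
  ],
  "squeeze": 25
}}

```text
time: 13.9
position: [0.4608, -0.0839, 0.1022]
tool_rot: [-0.007, -0.705, 0.709, -0.007]
ft_force: [2.6, -0.7, -0.3]
grip_width: 0.0863
```

```bash
python3 -c "
from h import *
im=camera('scene'); crop('scene',im,300,180,460,340,4,'s8')
delta(.457,-.083,.008)"
```

```text
turn [-0.34 -0.15 -0.04] shift [ 0.0038 -0.0025 -0.0833] pos [ 0.4532 -0.0805  0.0913] F [-2.5  0.7 -8.7] w 0.0865 t 13.95
```

View pics/s8.png

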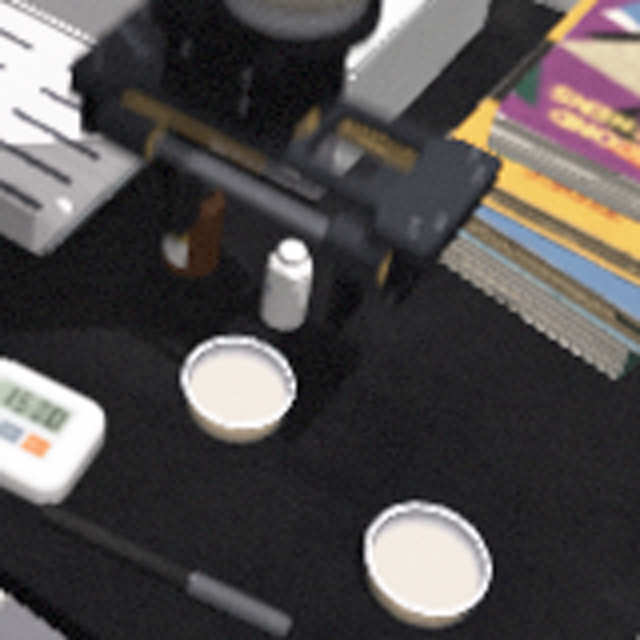

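Call:
{"fn": "jog_arm", "kwargs": {
  "increments": [
    [[-0.3,0,0,0.004,-0.0025,0,-1],[-0.3,0,0,0.004,-0.0025,-0.03,-1],[-0.3,0,0,0.004,-0.0025,-0.055,-1],[-0.3,0,0,0.004,-0.0025,-0.072,-1],[-0.3,0,0,0.004,-0.0025,-0.082,-1],[-0.3,0,0,0.004,-0.0025,-0.083,-1],[-0.3,0,0,0.004,-0.0025,-0.083,-1]]
  ]
}}

```text
time: 14.65
position: [0.458, -0.0827, 0.0092]
tool_rot: [0.001, -0.707, 0.707, -0.0]
ft_force: [-0.5, 1.1, 0.0]
grip_width: 0.0871
```

```bash
python3 -c "
from h import *
delta(.457,-.083,.008)"
```

```text
turn [ 0.   -0.07 -0.1 ] shift [-0.001  -0.0003 -0.0012] pos [ 0.458  -0.0827  0.0092] F [-0.5  1.1  0. ] w 0.0871 t 14.65
```

Call:
{"fn": "jog_arm", "kwargs": {
  "increments": [
    [[0,0,0,0,0,0,0.2],[0,0,0,0,0,0,0.6],[0,0,0,0,0,0,0.6],[0,0,0,0,0,0,0.6],[0,0,0,0,0,0,0.6]]
  ]
}}

```text
time: 15.15
position: [0.4581, -0.0828, 0.0095]
tool_rot: [0.001, -0.707, 0.707, -0.0]
ft_force: [-0.8, 0.3, 3.7]
grip_width: 0.0593
```

The dish is gripped at 59 mm width. I'll lift it and check the shelf plate position in the last pictures.

Call:
{"fn": "jog_arm", "kwargs": {
  "increments": [
    [[0,0,0,0,0,0.02,0.6],[0,0,0,0,0,0.06,0.6],[0,0,0,0,0,0.1,0.6],[0,0,0,0,0,0.13,0.6],[0,0,0,0,0,0.13,0.6]]
  ]
}}

```text
time: 15.65
position: [0.4606, -0.0838, 0.1429]
tool_rot: [-0.002, -0.706, 0.708, -0.003]
ft_force: [0.9, -0.9, -0.3]
grip_width: 0.0592
```

```bash
python3 -c "
from h import *
im=cv2.imread('pics/scene7.png')[:,:,::-1]; crop('scene',im,235,160,365,250,6,'s7p')
im=camera('top'); cv2.imwrite('pics/top9.png',im[:,:,::-1]); crop('top',im,230,165,430,270,4,'t9')
delta(.51,.115,.12)
"
```

```text
turn [ 0.13  0.2  -0.09] shift [ 0.0508  0.1983 -0.0211] pos [ 0.4592 -0.0833  0.1411] F [ 0.3 -0.9 -0.3] w 0.0592 t 15.7
```

View pics/t9.png

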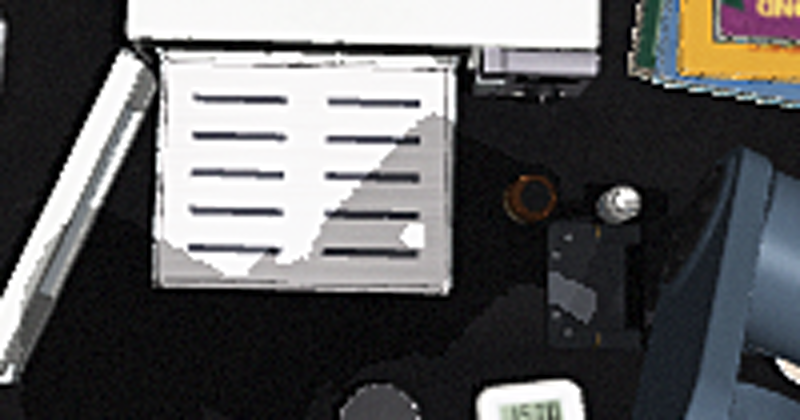

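View pics/s7p.png

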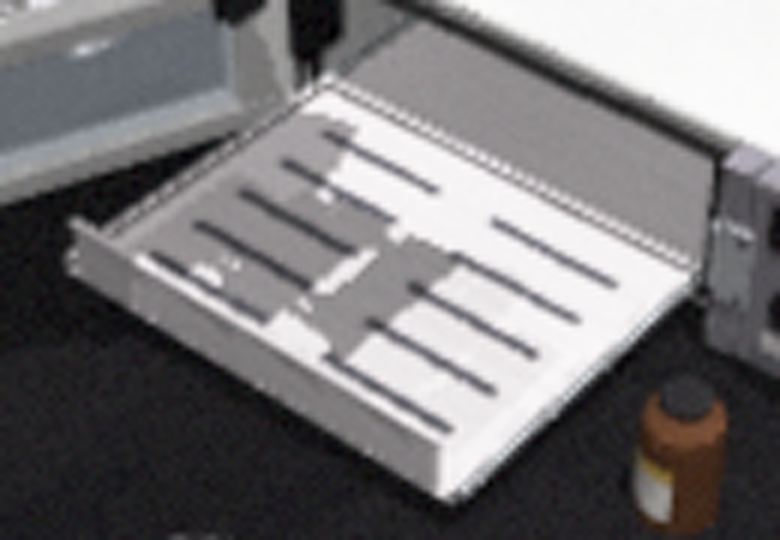

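```bash
python3 -c "
from h import *
for c,r in ((270,236.8),(305,237.5),(342,238.3)): print(onz('top',c,r,.052).round(4))
print('scene corner',onz('scene',235+440/6,160+445/6,.052).round(4),onz('scene',235+78/6,160+220/6,.052).round(4))
print('rear lip', onz('top',305,165+55/4,.030).round(4))
print('door',onz('top',230+130/4,165+50/4,.102),onz('top',230+5/4,165+378/4,.102))
"
```

```text
[0.4551 0.2625 0.052 ]
[0.4557 0.162  0.052 ]
[0.4562 0.056  0.052 ]
scene corner [0.4576 0.06   0.052 ] [0.4619 0.2622 0.052 ]
rear lip [0.6308 0.1681 0.03  ]
door [0.61818651 0.28369909 0.102     ] [0.39002998 0.35852527 0.102     ]
```

Call:
{"fn": "jog_arm", "kwargs": {
  "increments": [
    [[0,0,0,0.051,0.198,0,0.6],[0,0,0,0.051,0.198,0,0.6],[0,0,0,0.051,0.198,0,0.6],[0,0,0,0.051,0.198,0,0.6],[0,0,0,0.051,0.198,0,0.6],[0,0,0,0.051,0.198,-0.01,0.6],[0,0,0,0.051,0.198,-0.02,0.6]]
  ]
}}

```text
time: 16.4
position: [0.509, 0.1139, 0.1193]
tool_rot: [0.0, -0.706, 0.708, -0.001]
ft_force: [-0.4, -0.3, -0.1]
grip_width: 0.059
```

Call:
{"fn": "jog_arm", "kwargs": {
  "increments": [
    [[0,0,0,0.001,0.001,-0.03,0.6],[0,0,0,0.001,0.001,-0.055,0.6],[0,0,0,0.001,0.001,-0.07,0.6],[0,0,0,0.001,0.001,-0.078,0.6],[0,0,0,0.001,0.001,-0.082,0.6],[0,0,0,0.001,0.001,-0.084,0.6],[0,0,0,0.001,0.001,-0.084,0.6]]
  ]
}}

```text
time: 17.1
position: [0.5102, 0.1145, 0.0355]
tool_rot: [-0.0, -0.706, 0.708, -0.001]
ft_force: [0.4, -0.3, 0.2]
grip_width: 0.0592
```

```bash
python3 -c "
from h import *
im=camera('scene'); crop('scene',im,235,110,385,250,5,'s10')
delta(.51,.115,.0335)
"
```

```text
turn [ 0.15  0.1  -0.06] shift [-0.0004  0.0003 -0.0023] pos [0.5104 0.1147 0.0358] F [-0.8  0.1 -1. ] w 0.059 t 17.15
```

View pics/s10.png

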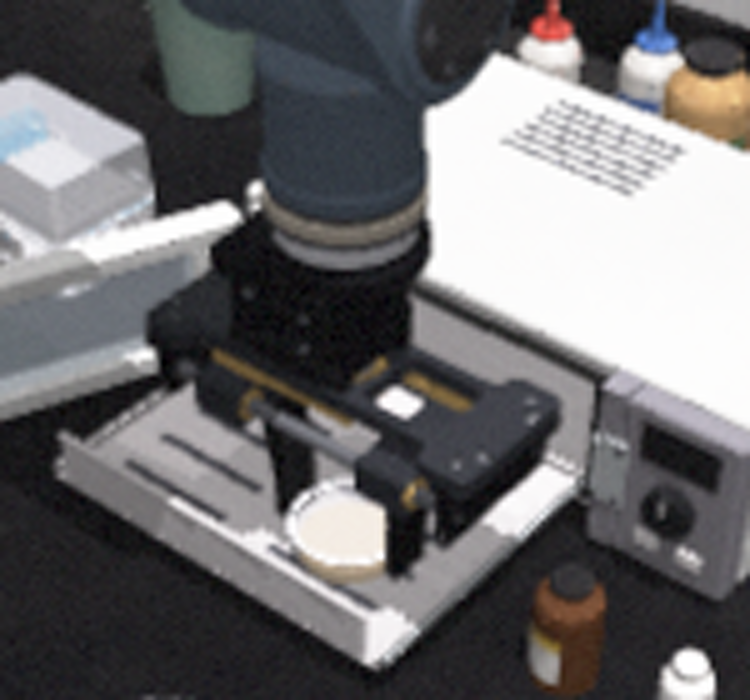

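The dish hovers about 2 mm over the shelf's right half. I'll lower it, release and lift.

Call:
{"fn": "jog_arm", "kwargs": {
  "increments": [
    [[0,0,0,0,0,-0.001,0.6],[0,0,0,0,0,-0.002,0.6],[0,0,0,0,0,-0.003,0.6],[0,0,0,0,0,-0.003,0.6]]
  ]
}}

```text
time: 17.55
position: [0.5107, 0.1148, 0.0335]
tool_rot: [-0.001, -0.706, 0.708, -0.001]
ft_force: [-0.2, -0.3, 4.2]
grip_width: 0.0593
```

Call:
{"fn": "jog_arm", "kwargs": {
  "increments": [
    [[0,0,0,0,0,0,-0.54],[0,0,0,0,0,0,-0.54],[0,0,0,0,0,0,-0.54],[0,0,0,0,0,0.02,-0.54],[0,0,0,0,0,0.06,-0.54],[0,0,0,0,0,0.1,-1],[0,0,0,0,0,0.12,-1],[0,0,0,0,0,0.12,-1]]
  ]
}}

```text
time: 18.35
position: [0.513, 0.1149, 0.1565]
tool_rot: [-0.003, -0.706, 0.708, -0.004]
ft_force: [0.3, -0.3, 0.1]
grip_width: 0.0822
```

```bash
python3 dish.py 11; python3 -c "
from h import *
delta(.4265,-.213,.12)"
```

```text
top [424 242  17  19 246] [432.2 251.1] [ 0.4264 -0.2118  0.016 ]
scene [422 209  54  32 447] [448.2 224.9] [ 0.7301 -0.1687  0.016 ]
scene [294 211  22  17 257] [304.6 218.6] [0.5201 0.1235 0.016 ]
scene [396 226  60  48 542] [425.9 250.7] [ 0.6162 -0.1632  0.016 ]
scene [393 311  27  25 483] [405.7 322.1] [ 0.4221 -0.2141  0.016 ]
scene [427 340  39  60 606] [446.8 370.8] [ 0.3829 -0.3156  0.016 ]
turn [ 0.15  0.17 -0.07] shift [-0.5104 -0.1148 -0.1534] pos [0.5104 0.1148 0.1534] F [-0.4  0.4 -1.3] w 0.0854 t 18.45
turn [ 0.15  0.17 -0.07] shift [-0.0839 -0.3278 -0.0334] pos [0.5104 0.1148 0.1534] F [-0.4  0.4 -1.3] w 0.0854 t 18.45
```

View pics/c11.png

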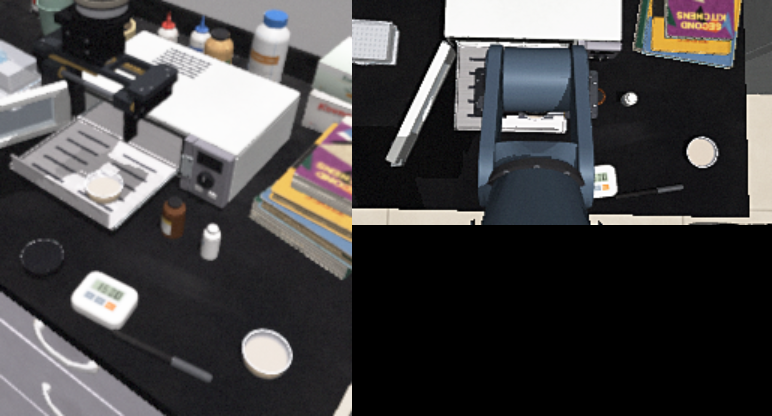

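Dish A lies flat on the shelf at crop (103,187), and dish B is still at (266,352). I'll move to dish B.

Call:
{"fn": "jog_arm", "kwargs": {
  "increments": [
    [[0,0,0,-0.084,-0.328,-0.01,-1],[0,0,0,-0.084,-0.328,-0.01,-1],[0,0,0,-0.084,-0.328,-0.01,-1],[0,0,0,-0.084,-0.328,-0.01,-1],[0,0,0,-0.084,-0.328,-0.01,-1],[0,0,0,-0.084,-0.328,-0.01,-1],[0,0,0,-0.084,-0.328,-0.01,-1],[0,0,0,-0.084,-0.328,-0.01,-1]]
  ]
}}

```text
time: 19.25
position: [0.4254, -0.2177, 0.1417]
tool_rot: [-0.002, -0.706, 0.708, 0.001]
ft_force: [-0.7, -0.1, -0.4]
grip_width: 0.0872
```

```bash
python3 -c "
from h import *
im=camera('scene'); crop('scene',im,300,180,460,340,4,'s12')
p=tri(405.7,322.1,432.2,251.1);print(p)
delta(.4265,-.213,.009)"
```

```text
(array([ 0.42617384, -0.21352409,  0.00997202]), np.float64(0.0005556526410419853))
turn [0.03 0.03 0.21] shift [ 0.0014  0.0019 -0.1326] pos [ 0.4251 -0.2149  0.1416] F [-0.2  0.   0.5] w 0.0868 t 19.3
```

View pics/s12.png

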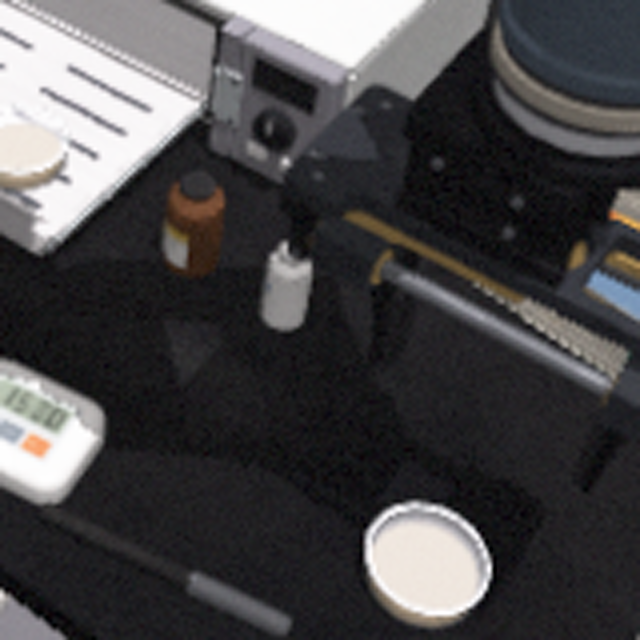

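Dish B is unmoved at crop (428,560), with the open fingers above and behind it. I'll descend and grip.

Call:
{"fn": "jog_arm", "kwargs": {
  "increments": [
    [[0,0,0,0.0014,0.0017,-0.05,-1],[0,0,0,0.0014,0.0017,-0.09,-1],[0,0,0,0.0014,0.0017,-0.115,-1],[0,0,0,0.0014,0.0017,-0.13,-1],[0,0,0,0.0014,0.0017,-0.1325,-1],[0,0,0,0.0014,0.0017,-0.1325,-1],[0,0,0,0.0014,0.0017,-0.1325,0.2],[0,0,0,0.0014,0.0017,-0.1325,0.6]]
  ],
  "squeeze": 25
}}

```text
time: 20.1
position: [0.4271, -0.2132, 0.01]
tool_rot: [-0.002, -0.707, 0.708, 0.0]
ft_force: [0.0, 0.1, 0.5]
grip_width: 0.0779
```

Call:
{"fn": "jog_arm", "kwargs": {
  "increments": [
    [[0,0,0,0,0,0,0.6],[0,0,0,0,0,0,0.6],[0,0,0,0,0,0,0.6],[0,0,0,0,0,0,0.6]]
  ]
}}

```text
time: 20.5
position: [0.4274, -0.2135, 0.0106]
tool_rot: [-0.002, -0.706, 0.708, 0.0]
ft_force: [0.2, -0.2, 6.3]
grip_width: 0.0589
```

```bash
python3 -c "
from h import *
delta(.51,.2,.12)"
```

```text
turn [0.14 0.16 0.19] shift [0.0826 0.4135 0.1094] pos [ 0.4274 -0.2135  0.0106] F [ 0.2 -0.2  6.3] w 0.0589 t 20.5
```

Call:
{"fn": "jog_arm", "kwargs": {
  "increments": [
    [[0,0,0,0,0,0.02,0.6],[0,0,0,0,0,0.06,0.6],[0,0,0,0,0,0.1,0.6],[0,0,0,0,0,0.13,0.6],[0,0,0,0.083,0.4135,0.13,0.6],[0,0,0,0.083,0.4135,0.13,0.6],[0,0,0,0.083,0.4135,0.13,0.6],[0,0,0,0.083,0.4135,0.13,0.6]]
  ]
}}

```text
time: 21.3
position: [0.4666, -0.0159, 0.1407]
tool_rot: [-0.003, -0.706, 0.708, 0.001]
ft_force: [0.7, 0.4, -0.3]
grip_width: 0.0591
```

```bash
python3 dish.py 13; python3 -c "
from h import *
delta(.51,.2,.12)"
```

```text
top [313 211  19  18 252] [321.9 219.6] [0.5108 0.1148 0.016 ]
scene [422 209  54  32 448] [448.3 224.9] [ 0.7303 -0.1688  0.016 ]
scene [294 211  22  17 248] [304.6 218.6] [0.5202 0.1235 0.016 ]
scene [324 210  24  19 321] [335.7 218.7] [0.5695 0.0623 0.016 ]
scene [396 226  61  48 544] [425.8 250.7] [ 0.6161 -0.163   0.016 ]
scene [427 340  39  60 608] [446.8 370.7] [ 0.383  -0.3156  0.016 ]
turn [ 0.04  0.09 -0.26] shift [-0.466   0.0118 -0.1405] pos [ 0.466  -0.0118  0.1405] F [ 0.1 -0.2  0.2] w 0.0592 t 21.4
turn [ 0.04  0.09 -0.26] shift [ 0.044   0.2118 -0.0205] pos [ 0.466  -0.0118  0.1405] F [ 0.1 -0.2  0.2] w 0.0592 t 21.4
```

View pics/c13.png

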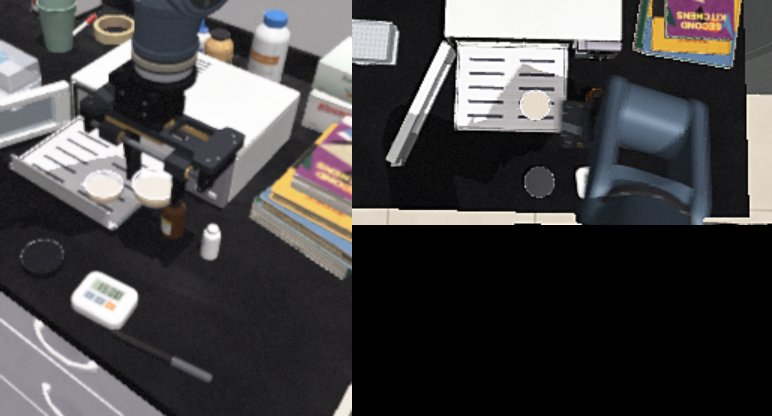

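Dish B is held level and dish A lies at (0.510,0.114). I'll carry on to y = 0.200.

Call:
{"fn": "jog_arm", "kwargs": {
  "increments": [
    [[0,0,0,0.044,0.212,0,0.6],[0,0,0,0.044,0.212,0,0.6],[0,0,0,0.044,0.212,0,0.6],[0,0,0,0.044,0.212,0,0.6],[0,0,0,0.044,0.212,0,0.6],[0,0,0,0.044,0.212,0,0.6],[0,0,0,0.044,0.212,-0.01,0.6],[0,0,0,0.044,0.212,-0.02,0.6]]
  ]
}}

```text
time: 22.2
position: [0.5096, 0.1986, 0.1197]
tool_rot: [0.001, -0.707, 0.708, -0.001]
ft_force: [-0.6, -0.6, -0.4]
grip_width: 0.0593
```

```bash
python3 -c "
from h import *
delta(.51,.2,.0365)"
```

```text
turn [ 0.07  0.04 -0.18] shift [ 0.0004  0.0014 -0.0832] pos [0.5096 0.1986 0.1197] F [-0.6 -0.6 -0.4] w 0.0593 t 22.2
```

Call:
{"fn": "jog_arm", "kwargs": {
  "increments": [
    [[0,0,0,0,0.0015,-0.03,0.6],[0,0,0,0,0.0015,-0.055,0.6],[0,0,0,0,0.0015,-0.07,0.6],[0,0,0,0,0.0015,-0.078,0.6],[0,0,0,0,0.0015,-0.082,0.6],[0,0,0,0,0.0015,-0.084,0.6],[0,0,0,0,0.0015,-0.085,0.6],[0,0,0,0,0.0015,-0.085,0.6]]
  ]
}}

```text
time: 23.0
position: [0.51, 0.2001, 0.0353]
tool_rot: [0.0, -0.707, 0.707, -0.002]
ft_force: [0.1, -0.3, -1.0]
grip_width: 0.0596
```

```bash
python3 -c "
from h import *
im=camera('scene'); crop('scene',im,235,110,385,250,5,'s14')
delta(.51,.2,.034)
"
```

```text
turn [ 0.06  0.11 -0.18] shift [-0.     -0.0002 -0.0013] pos [0.51   0.2002 0.0353] F [ 0.1 -0.2 -1.2] w 0.0591 t 23.05
```

View pics/s14.png

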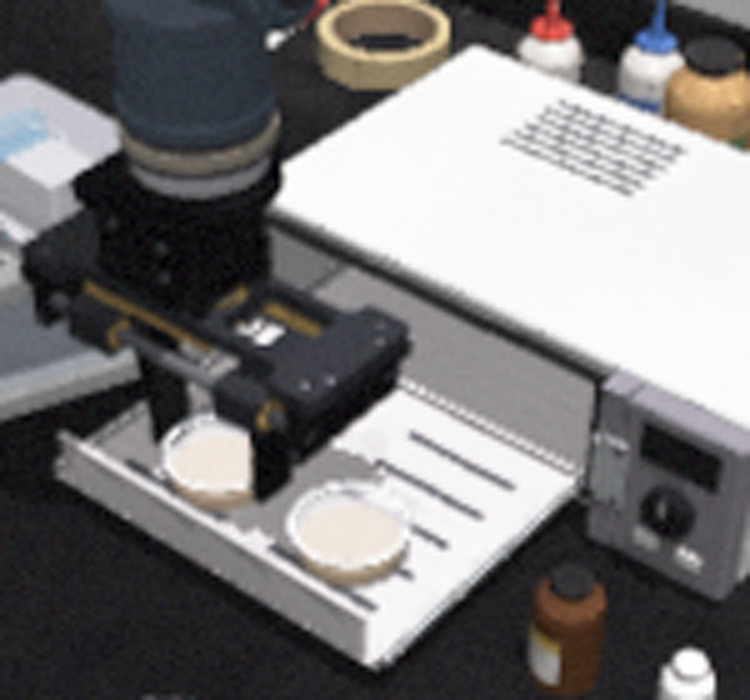

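Dish B is almost down beside dish A, with room for the finger between them. I'll lower 2 mm and release.

Call:
{"fn": "jog_arm", "kwargs": {
  "increments": [
    [[0,0,0,0,0,-0.001,0.6],[0,0,0,0,0,-0.002,0.6],[0,0,0,0,0,-0.0025,0.6],[0,0,0,0,0,-0.0025,0.6]]
  ]
}}

```text
time: 23.45
position: [0.5107, 0.2004, 0.0346]
tool_rot: [-0.0, -0.707, 0.707, -0.003]
ft_force: [-1.3, -0.7, 10.6]
grip_width: 0.0592
```

Call:
{"fn": "jog_arm", "kwargs": {
  "increments": [
    [[0,0,0,0,0,0,-0.54],[0,0,0,0,0,0,-0.54],[0,0,0,0,0,0,-0.54],[0,0,0,0,0,0.02,-0.54],[0,0,0,0,0,0.06,-0.54],[0,0,0,0,0,0.1,-0.54],[0,0,0,0,0,0.13,1],[0,0,0,0,0,0.13,1]]
  ]
}}

```text
time: 24.25
position: [0.5137, 0.2011, 0.1687]
tool_rot: [0.003, 0.707, -0.707, 0.006]
ft_force: [0.6, 0.2, -0.5]
grip_width: 0.0577
```

Call:
{"fn": "jog_arm", "kwargs": {
  "increments": [
    [[0,0,0,-0.105,-0.035,0,1],[0,0,0,-0.105,-0.035,0,1],[0,0,0,-0.105,-0.035,0,1],[0,0,0,-0.105,-0.035,0,1],[0,0,0,-0.105,-0.035,0,1]]
  ]
}}

```text
time: 24.75
position: [0.4103, 0.1663, 0.1686]
tool_rot: [0.004, 0.707, -0.707, 0.007]
ft_force: [0.8, 0.4, -0.7]
grip_width: 0.0185
```

```bash
python3 dish.py 15; python3 -c "
from h import *
delta(.41,.163,.04)"
```

```text
top [284 211  18  18 256] [292.7 219.2] [0.51   0.2019 0.016 ]
top [313 211  19  18 256] [321.9 219.7] [0.5107 0.1148 0.016 ]
scene [270 197  20  15 226] [279.3 203.8] [0.5211 0.2112 0.016 ]
scene [422 209  53  32 391] [447.8 225.1] [ 0.7288 -0.168   0.016 ]
scene [295 211  21  17 262] [304.8 218.5] [0.5207 0.1235 0.016 ]
scene [397 226  60  48 480] [425.2 250.1] [ 0.6168 -0.1611  0.016 ]
scene [428 340  38  60 598] [446.8 370.6] [ 0.3831 -0.3155  0.016 ]
turn [-0.06  0.88 -0.21] shift [-0.4109 -0.1664 -0.1686] pos [0.4109 0.1664 0.1686] F [1.2 0.1 0.8] w 0.0111 t 24.85
turn [-0.06  0.88 -0.21] shift [-0.0009 -0.0034 -0.1286] pos [0.4109 0.1664 0.1686] F [1.2 0.1 0.8] w 0.0111 t 24.85
```

View pics/c15.png

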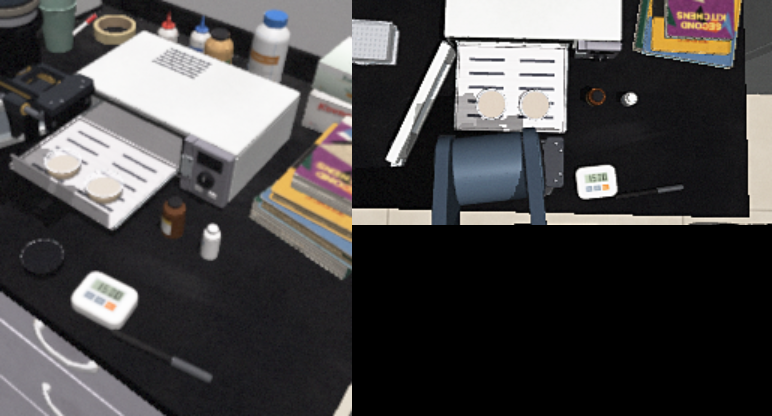

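Both dishes lie flat side by side on the shelf, at top-view points (0.510,0.202) and (0.511,0.115), and both bottles stand. To push the shelf home I'll tilt the tool about 18° so the body stays clear of the roof.

Call:
{"fn": "jog_arm", "kwargs": {
  "increments": [
    [[0,-6,0,0.022,-0.003,-0.03,1],[0,-12,0,0.022,-0.003,-0.06,1],[0,-17,0,0.022,-0.003,-0.08,1],[0,-17,0,0.022,-0.003,-0.09,1],[0,-17,0,0.022,-0.003,-0.09,1]]
  ]
}}

```text
time: 25.35
position: [0.432, 0.1634, 0.0764]
tool_rot: [-0.106, -0.699, 0.699, -0.11]
ft_force: [0.5, -0.0, -0.6]
grip_width: 0.0008
```

```bash
python3 -c "
from h import *
im=camera('scene'); crop('scene',im,200,110,370,270,4,'s16')
delta(.435,.163,.038)
print(get_obs()['q'].round(2))
"
```

```text
turn [-0.   17.79 -0.26] shift [ 0.0014 -0.0005 -0.0395] pos [0.4336 0.1635 0.0775] F [ 0.7 -0.5  0.9] w 0.0003 t 25.4
[ 0.15  0.56  2.18 -0.43  0.11  2.13]
```

View pics/s16.png

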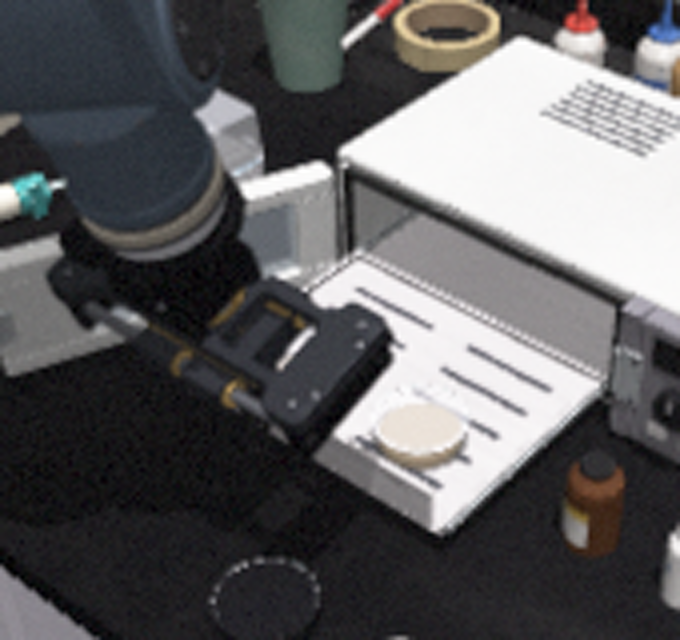

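Call:
{"fn": "jog_arm", "kwargs": {
  "increments": [
    [[0,0,0,0.001,0,-0.015,1],[0,0,0,0.001,0,-0.03,1],[0,0,0,0.001,0,-0.038,1],[0,0,0,0.001,0,-0.038,1]]
  ]
}}

```text
time: 25.8
position: [0.4415, 0.1647, 0.0448]
tool_rot: [-0.106, -0.699, 0.699, -0.11]
ft_force: [0.4, -0.9, -0.2]
grip_width: 0.0004
```

```bash
python3 -c "
from h import *
delta(.45,.163,.038)
print(get_obs()['q'].round(2))
"
```

```text
turn [ 1.000e-02  1.753e+01 -3.300e-01] shift [ 0.0085 -0.0017 -0.0068] pos [0.4415 0.1647 0.0448] F [ 0.4 -0.9 -0.2] w 0.0004 t 25.8
[ 0.15  0.65  2.17 -1.15  0.05  2.86]
```

```bash
python3 -c "
from h import *
print(get_obs()['q'].round(4))
"
```

```text
[ 0.1484  0.646   2.173  -1.1488  0.0481  2.8551]
```

Joint 6 has wound up near the wrist singularity, so I'm backing out of the tilt.

Call:
{"fn": "jog_arm", "kwargs": {
  "increments": [
    [[0,4,0,-0.004,0,0.01,1],[0,8,0,-0.008,0,0.02,1],[0,12,0,-0.008,0,0.03,1],[0,17,0,-0.008,0,0.04,1],[0,17,0,-0.008,0,0.04,1]]
  ]
}}

```text
time: 26.3
position: [0.4346, 0.1621, 0.084]
tool_rot: [-0.017, -0.7, 0.714, -0.017]
ft_force: [-0.0, -2.2, -0.3]
grip_width: 0.0002
```

```bash
python3 -c "
from h import *
delta(.435,.163,.038)
print(get_obs()['q'].round(3))
"
```

```text
turn [ 1.17  2.77 -0.01] shift [ 0.0004  0.0009 -0.046 ] pos [0.4346 0.1621 0.084 ] F [-0.  -2.2 -0.3] w 0.0002 t 26.3
[ 0.134  0.55   1.981 -0.05   0.566  1.746]
```

Call:
{"fn": "jog_arm", "kwargs": {
  "increments": [
    [[1.2,2.8,0,0,0.001,-0.015,1],[1.2,2.8,0,0,0.001,-0.03,1],[1.2,2.8,0,0,0.001,-0.044,1],[1.2,2.8,0,0,0.001,-0.044,1]]
  ]
}}

```text
time: 26.7
position: [0.4362, 0.1635, 0.0398]
tool_rot: [0.0, 0.708, -0.706, -0.0]
ft_force: [-1.0, 0.0, 0.0]
grip_width: 0.0004
```

```bash
python3 -c "
from h import *
delta(.435,.163,.04)
print(get_obs()['q'].round(3))
"
```

```text
turn [-0.11  0.    0.  ] shift [-0.0012 -0.0005  0.0002] pos [0.4362 0.1635 0.0398] F [-1.  0.  0.] w 0.0004 t 26.7
[0.117 0.651 1.97  0.004 0.52  1.685]
```

Call:
{"fn": "jog_arm", "kwargs": {
  "increments": [
    [[0,0,0,0.008,0,0,1],[0,0,0,0.018,0,0,1],[0,0,0,0.03,0,0,1],[0,0,0,0.042,0,0,1],[0,0,0,0.054,0,0,1],[0,0,0,0.066,0,0,1],[0,0,0,0.078,0,0,1],[0,0,0,0.088,0,0,1]]
  ]
}}

```text
time: 27.5
position: [0.5256, 0.1635, 0.0398]
tool_rot: [0.0, 0.708, -0.706, 0.0]
ft_force: [-3.2, 1.2, 2.0]
grip_width: 0.0009
```

```bash
python3 -c "
from h import *
im=camera('scene'); crop('scene',im,230,110,380,250,5,'s17')
delta(.435,.163,.04)
print(get_obs()['q'].round(3))
"
```

```text
turn [-0.13  0.3   0.02] shift [-0.0934 -0.0005 -0.    ] pos [0.5284 0.1635 0.04  ] F [-0.1 -0.2 -0.1] w 0.0002 t 27.55
[0.097 0.706 1.753 0.003 0.677 1.666]
```

View pics/s17.png

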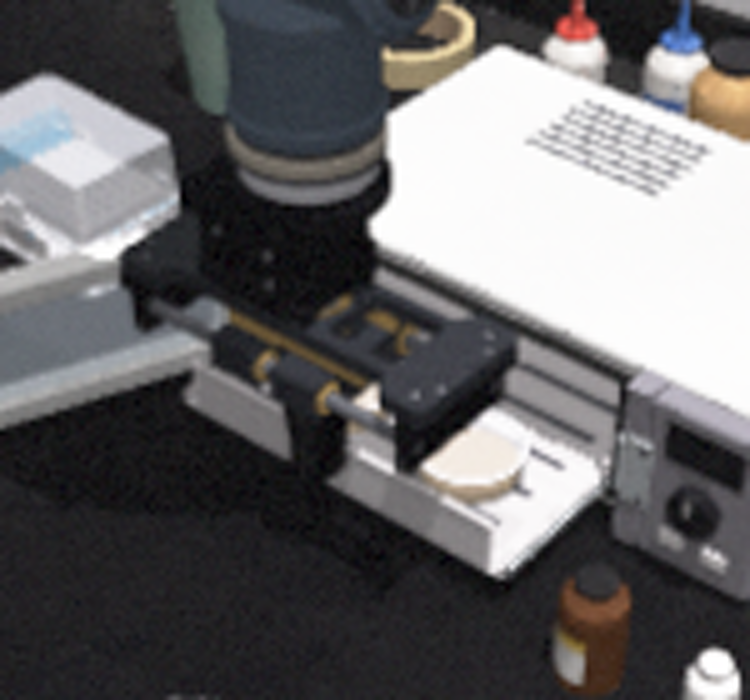

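Call:
{"fn": "jog_arm", "kwargs": {
  "increments": [
    [[0,-3,0,0.008,0,0,1],[0,-6,0,0.018,0,0,1],[0,-9,0,0.028,0,0,1],[0,-12,0,0.038,0,0,1],[0,-14,0,0.048,0,0,1],[0,-14,0,0.058,0,0,1],[0,-14,0,0.066,0,0,1],[0,-14,0,0.072,0,0,1]]
  ]
}}

```text
time: 28.35
position: [0.6016, 0.1633, 0.0399]
tool_rot: [0.088, 0.702, -0.701, 0.088]
ft_force: [-2.9, -0.8, -2.3]
grip_width: 0.0005
```

```bash
python3 -c "
from h import *
delta(.621,.163,.04)
print(get_obs()['q'].round(3))
"
```

```text
turn [-0.13 14.31  0.03] shift [ 0.0194 -0.0003  0.0001] pos [0.6016 0.1633 0.0399] F [-2.9 -0.8 -2.3] w 0.0005 t 28.35
[ 0.097  0.723  1.758 -0.054  0.413  1.715]
```

Call:
{"fn": "jog_arm", "kwargs": {
  "increments": [
    [[0,0,0,0.005,0,0,1],[0,0,0,0.01,0,0,1],[0,0,0,0.014,0,0,1],[0,0,0,0.017,0,0,1],[0,0,0,0.017,0,0,1]]
  ]
}}

```text
time: 28.85
position: [0.6196, 0.1633, 0.0402]
tool_rot: [0.089, 0.702, -0.701, 0.088]
ft_force: [-0.2, 0.2, -0.4]
grip_width: 0.0005
```

Call:
{"fn": "jog_arm", "kwargs": {
  "increments": [
    [[0,0,0,0.002,0,0,1],[0,0,0,0.003,0,0,1],[0,0,0,0.004,0,0,1],[0,0,0,0.004,0,0,1]]
  ]
}}

```text
time: 29.25
position: [0.6221, 0.1634, 0.04]
tool_rot: [0.088, 0.702, -0.701, 0.088]
ft_force: [-5.1, -0.5, 1.8]
grip_width: 0.0007
```

Call:
{"fn": "jog_arm", "kwargs": {
  "increments": [
    [[0,0,0,0.002,0,0,1],[0,0,0,0.004,0,0,1],[0,0,0,0.004,0,0,1]]
  ]
}}

```text
time: 29.55
position: [0.6223, 0.1634, 0.0398]
tool_rot: [0.085, 0.702, -0.701, 0.085]
ft_force: [-10.2, -0.1, 6.5]
grip_width: 0.0007
```

The force rises with no motion, so the shelf is against its home stop. I'll back off and look.

Call:
{"fn": "jog_arm", "kwargs": {
  "increments": [
    [[0,0,0,-0.03,0,0,1],[0,4,0,-0.07,0,0,1],[0,9,0,-0.11,0,0.03,1],[0,14,0,-0.13,0,0.08,1],[0,14,0,-0.13,0,0.13,1],[0,14,0,-0.14,0,0.16,1]]
  ]
}}

```text
time: 30.15
position: [0.487, 0.1637, 0.2042]
tool_rot: [0.003, 0.708, -0.706, 0.003]
ft_force: [1.2, -0.7, -0.1]
grip_width: 0.0008
```

```bash
python3 dish.py 18; python3 -c "
from h import *
im=cv2.imread('pics/scene18.png')[:,:,::-1]; crop('scene',im,200,110,370,270,4,'s18')
"
```

```text
scene [311 168  19  12 125] [319.3 173.9] [0.6913 0.2105 0.016 ]
scene [335 179  19  14 140] [343.6 185.8] [0.6911 0.1238 0.016 ]
scene [422 209  54  32 430] [448.3 225. ] [ 0.7299 -0.1689  0.016 ]
scene [396 226  61  49 529] [425.8 250.6] [ 0.6164 -0.1628  0.016 ]
scene [428 340  38  60 603] [446.8 370.6] [ 0.3832 -0.3156  0.016 ]
turn [-0.18  0.7  -0.02] shift [-0.4867 -0.1641 -0.2056] pos [0.4867 0.1641 0.2056] F [1.2 0.1 0.4] w 0.0002 t 30.25
```

View pics/s18.png

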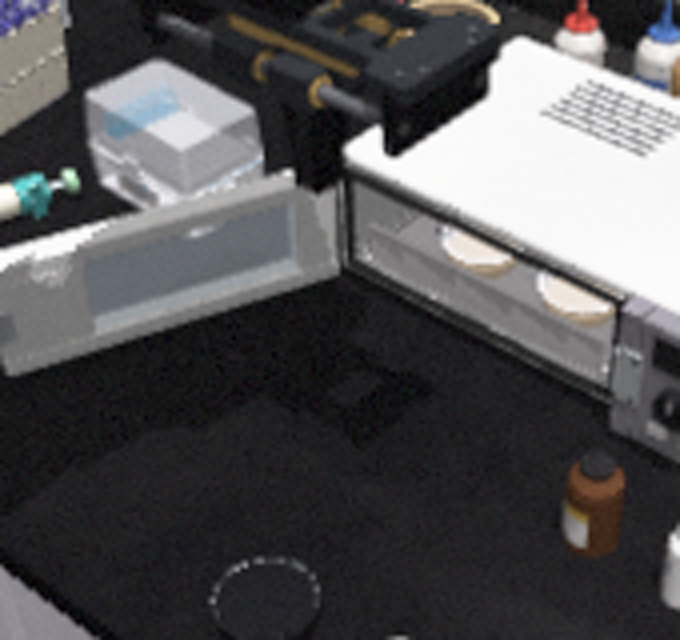

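View pics/top18.png

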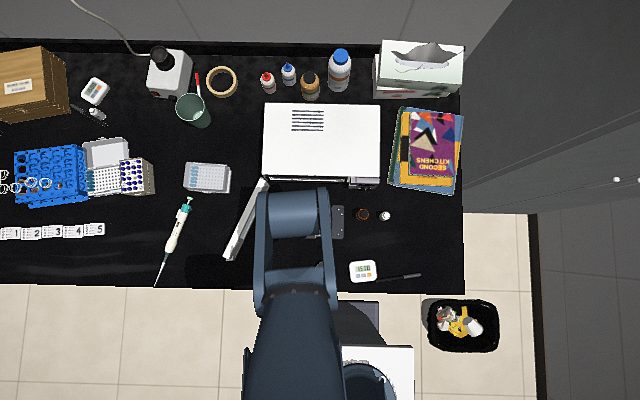

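The shelf is home with both dishes inside at crop (480,250) and (578,297). The displacement between pictures puts the plate face at x ≈ 0.629, as expected. Now the door: I'll compute its geometry and the push arc.

```bash
python3 -c "
from h import *
im=cv2.imread('pics/top18.png')[:,:,::-1]; crop('top',im,190,150,290,270,6,'t18')
print('black',onz('top',325,271,.01), 'tipbox',[onz('top',*p,.083).round(3) for p in ((187,163),(231,165),(183,190),(229,193))])
H=np.array([.614,.285])
for a in np.arange(1.95,-.01,-.15):
    print(round(a,2),(H+.22*np.array([-np.sin(a),-np.cos(a)])+.02*np.array([-np.cos(a),np.sin(a)])).round(3))
"
```

```text
black [0.36008566 0.1018757  0.01      ] tipbox [array([0.659, 0.505, 0.083]), array([0.656, 0.379, 0.083]), array([0.58 , 0.511, 0.083]), array([0.575, 0.38 , 0.083])]
1.95 [0.417 0.385]
1.8 [0.404 0.354]
1.65 [0.396 0.322]
1.5 [0.393 0.289]
1.35 [0.395 0.256]
1.2 [0.402 0.224]
1.05 [0.413 0.193]
0.9 [0.429 0.164]
0.75 [0.449 0.138]
0.6 [0.473 0.115]
0.45 [0.5   0.096]
0.3 [0.53  0.081]
0.15 [0.561 0.07 ]
0.0 [0.594 0.065]
```

View pics/t18.png

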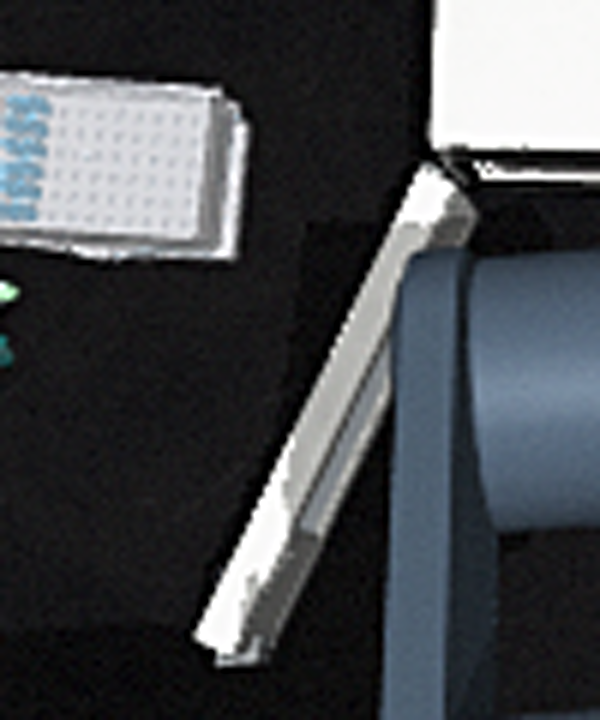

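Call:
{"fn": "jog_arm", "kwargs": {
  "increments": [
    [[0,0,0,-0.077,0.271,0,1],[0,0,0,-0.077,0.271,0,1],[0,0,0,-0.077,0.271,0,1],[0,0,0,-0.077,0.271,0,1],[0,0,0,-0.077,0.271,0,1],[0,0,0,-0.077,0.271,0,1],[0,0,0,-0.077,0.271,0,1],[0,0,0,-0.077,0.271,0,1]]
  ]
}}

```text
time: 31.05
position: [0.4097, 0.4356, 0.2049]
tool_rot: [0.004, 0.708, -0.706, 0.005]
ft_force: [0.7, 0.0, -0.1]
grip_width: 0.0005
```

```bash
python3 dish.py 19; python3 -c "
from h import *
delta(.41,.43,.075); print(get_obs()['q'].round(2))
im=cv2.imread('pics/scene19.png')[:,:,::-1]; crop('scene',im,120,90,320,260,4,'s19')
"
```

```text
scene [311 168  19  12 121] [319.4 173.9] [0.6915 0.2104 0.016 ]
scene [335 179  19  14 140] [343.7 185.8] [0.6912 0.1234 0.016 ]
scene [422 209  54  32 444] [448.3 225. ] [ 0.7301 -0.1689  0.016 ]
scene [396 226  61  49 543] [425.9 250.8] [ 0.6161 -0.1633  0.016 ]
scene [427 340  39  60 607] [446.8 370.8] [ 0.3829 -0.3156  0.016 ]
turn [-0.14  0.7   0.03] shift [-0.4101 -0.4341 -0.2051] pos [0.4101 0.4341 0.2051] F [-0.6 -1.1  0. ] w 0.0001 t 31.15
turn [-0.14  0.7   0.03] shift [-1.000e-04 -4.100e-03 -1.301e-01] pos [0.4101 0.4341 0.2051] F [-0.6 -1.1  0. ] w 0.0001 t 31.15
[ 0.63  0.51  1.53 -0.01  1.09  2.2 ]
```

View pics/s19.png

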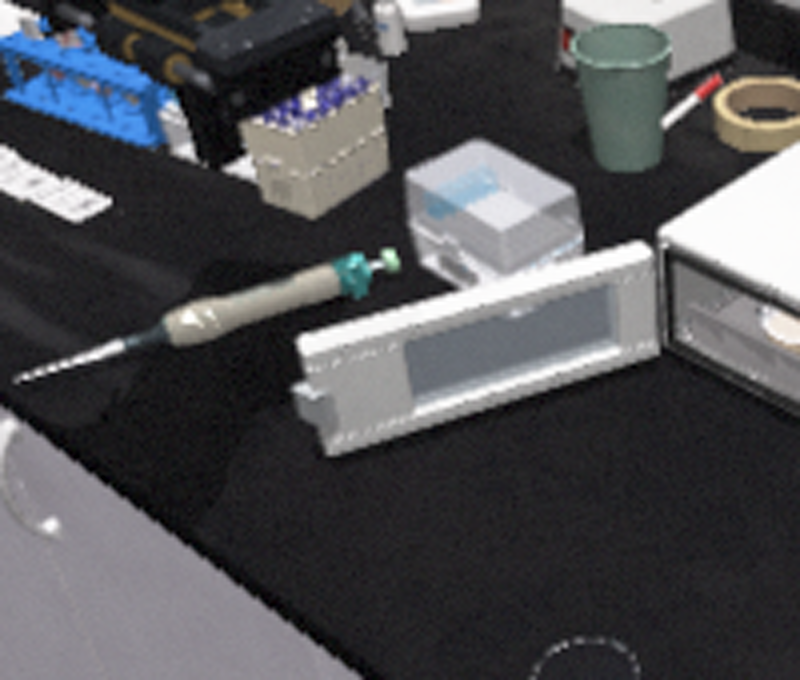

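Call:
{"fn": "jog_arm", "kwargs": {
  "increments": [
    [[0,0,0,0,0,-0.05,1],[0,0,0,0,0,-0.1,1],[0,0,0,0,0,-0.13,1],[0,0,0,0,-0.01,-0.13,1],[0,0,0,0,-0.025,-0.13,1],[0,0,0,0,-0.04,-0.13,1],[0,0,0,0,-0.055,-0.13,1]]
  ]
}}

```text
time: 31.85
position: [0.4115, 0.3781, 0.0773]
tool_rot: [0.006, 0.709, -0.705, 0.005]
ft_force: [-0.3, 0.6, -0.7]
grip_width: 0.0006
```

```bash
python3 dish.py 20; python3 -c "
from h import *
im=cv2.imread('pics/scene20.png')[:,:,::-1]; crop('scene',im,120,90,320,260,4,'s20')
"
```

```text
scene [311 168  19  12 121] [319.2 173.9] [0.6913 0.2107 0.016 ]
scene [335 179  19  14 141] [343.7 185.9] [0.691  0.1231 0.016 ]
scene [422 209  54  32 446] [448.2 224.9] [ 0.7302 -0.1686  0.016 ]
scene [396 226  61  49 545] [426.1 250.8] [ 0.6161 -0.1636  0.016 ]
scene [427 340  39  60 608] [446.8 370.7] [ 0.383  -0.3156  0.016 ]
turn [-0.14  0.75  0.18] shift [-0.4105 -0.3769 -0.0767] pos [0.4105 0.3769 0.0767] F [-0.8  0.4 -0.6] w 0.0003 t 31.95
```

View pics/s20.png

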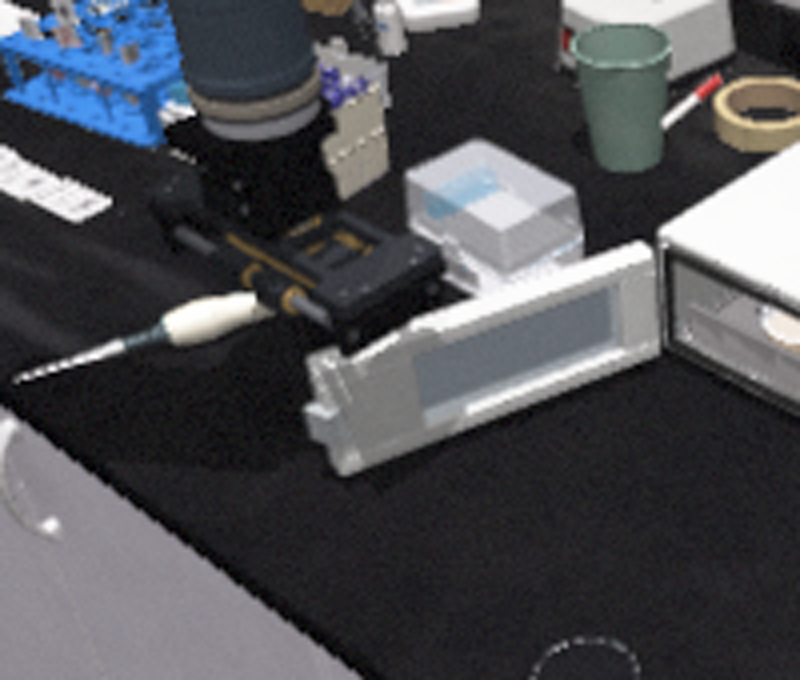

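The fingers are pushing the door, which has moved slightly in at crop (340,420). I'll continue along the arc.

Call:
{"fn": "jog_arm", "kwargs": {
  "increments": [
    [[0,0,0,-0.003,-0.012,0,1],[0,0,0,-0.0065,-0.025,0,1],[0,0,0,-0.011,-0.04,0,1],[0,0,0,-0.0145,-0.056,0,1],[0,0,0,-0.0165,-0.072,0,1],[0,0,0,-0.0175,-0.088,0,1],[0,0,0,-0.017,-0.104,0,1],[0,0,0,-0.0155,-0.12,0,1]]
  ]
}}

```text
time: 32.75
position: [0.3946, 0.2557, 0.0769]
tool_rot: [0.006, 0.708, -0.706, 0.004]
ft_force: [0.2, 0.1, 0.1]
grip_width: 0.0004
```

Call:
{"fn": "jog_arm", "kwargs": {
  "increments": [
    [[0,0,0,0.003,-0.016,0,1],[0,0,0,0.008,-0.032,0,1],[0,0,0,0.013,-0.048,0,1],[0,0,0,0.019,-0.064,0,1],[0,0,0,0.027,-0.079,0,1],[0,0,0,0.035,-0.093,0,1],[0,0,0,0.035,-0.093,0,1]]
  ]
}}

```text
time: 33.45
position: [0.4307, 0.1612, 0.077]
tool_rot: [0.007, 0.708, -0.706, 0.003]
ft_force: [-0.8, 0.1, 0.6]
grip_width: 0.0007
```

```bash
python3 dish.py 21; python3 -c "
from h import *
im=cv2.imread('pics/scene21.png')[:,:,::-1]; crop('scene',im,200,90,400,260,4,'s21'); print(get_obs()['q'].round(2))
"
```

```text
scene [311 168  19  12 123] [319.2 173.8] [0.6915 0.2109 0.016 ]
scene [335 179  19  15 142] [343.5 185.9] [0.6908 0.1237 0.016 ]
scene [422 209  54  32 439] [448.2 224.9] [ 0.73   -0.1687  0.016 ]
scene [396 226  61  48 538] [426.  250.7] [ 0.6163 -0.1632  0.016 ]
scene [427 340  39  60 604] [446.8 370.7] [ 0.3831 -0.3156  0.016 ]
turn [-0.14  0.71  0.22] shift [-0.4291 -0.1624 -0.0769] pos [0.4291 0.1624 0.0769] F [ 0.1 -0.9 -0.2] w 0.0005 t 33.55
[0.12 0.57 1.98 0.   0.58 1.69]
```

View pics/s21.png

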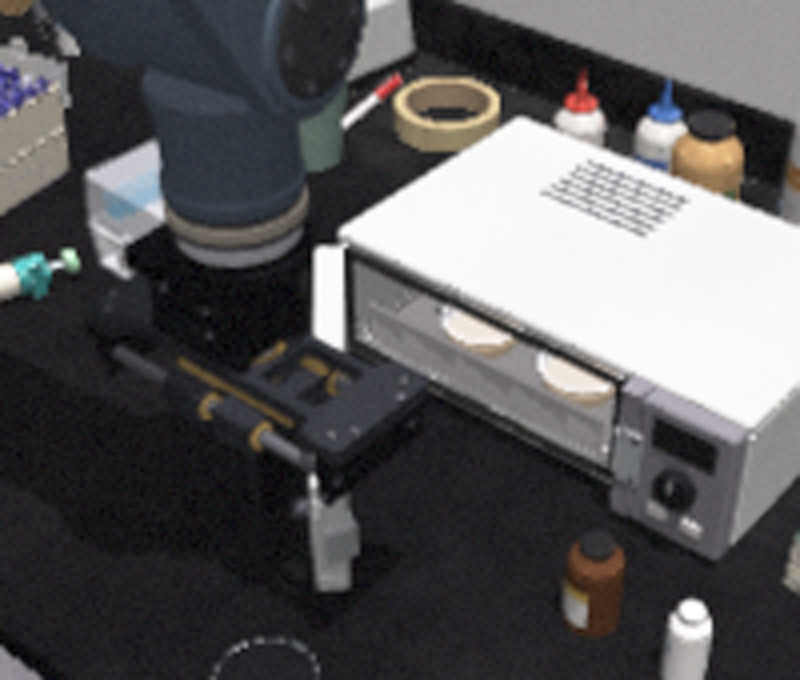

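The door is at about 0.9 rad with the fingers near its free edge at crop (320,520). Continuing.

Call:
{"fn": "jog_arm", "kwargs": {
  "increments": [
    [[0,0,0,0.01,-0.012,0,1],[0,0,0,0.02,-0.0245,0,1],[0,0,0,0.032,-0.036,0,1],[0,0,0,0.044,-0.0475,0,1],[0,0,0,0.057,-0.0575,0,1],[0,0,0,0.071,-0.0665,0,1],[0,0,0,0.086,-0.0745,0,1],[0,0,0,0.101,-0.0815,0,1]]
  ]
}}

```text
time: 34.35
position: [0.5315, 0.0798, 0.0769]
tool_rot: [0.006, 0.708, -0.706, 0.003]
ft_force: [-0.4, 0.3, -0.0]
grip_width: 0.0007
```

```bash
python3 dish.py 22; python3 -c "
from h import *
im=cv2.imread('pics/scene22.png')[:,:,::-1]; crop('scene',im,230,110,400,260,4,'s22'); print(get_obs()['q'].round(2))
"
```

```text
scene [422 209  54  32 449] [448.2 224.9] [ 0.7303 -0.1686  0.016 ]
scene [396 226  61  48 550] [426.  250.7] [ 0.6162 -0.1633  0.016 ]
scene [427 340  39  60 608] [446.8 370.7] [ 0.383  -0.3156  0.016 ]
turn [-0.12  0.98  0.31] shift [-0.5339 -0.0794 -0.0771] pos [0.5339 0.0794 0.0771] F [ 0.3 -0.4 -0.1] w 0.0006 t 34.45
[-0.06  0.63  1.78  0.    0.72  1.51]
```

View pics/s22.png

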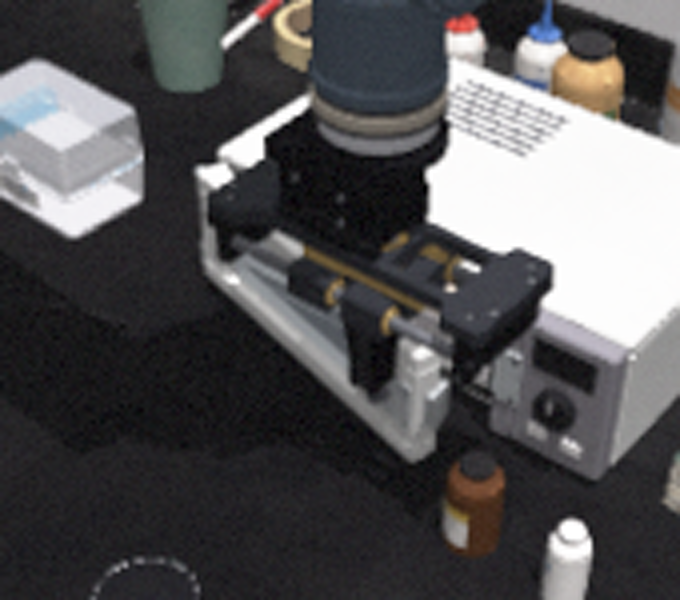

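Call:
{"fn": "jog_arm", "kwargs": {
  "increments": [
    [[0,0,0,0.004,-0.01,0,1],[0,0,0,0.012,-0.017,0,1],[0,0,0,0.022,-0.021,0,1],[0,0,0,0.032,-0.022,0,1],[0,0,0,0.04,-0.022,0,1],[0,0,0,0.04,-0.022,0,1]]
  ]
}}

```text
time: 35.05
position: [0.5751, 0.0574, 0.0771]
tool_rot: [0.008, 0.708, -0.706, 0.004]
ft_force: [-0.7, -0.6, -0.1]
grip_width: 0.0005
```

```bash
python3 dish.py 23; python3 -c "
from h import *
im=cv2.imread('pics/scene23.png')[:,:,::-1]; crop('scene',im,230,110,400,260,4,'s23')
"
```

```text
scene [422 209  54  32 446] [448.2 224.9] [ 0.7302 -0.1687  0.016 ]
scene [396 226  61  48 547] [425.9 250.8] [ 0.616  -0.1633  0.016 ]
scene [427 340  39  60 607] [446.8 370.8] [ 0.3829 -0.3156  0.016 ]
turn [-0.12  0.98  0.29] shift [-0.574  -0.0577 -0.0771] pos [0.574  0.0577 0.0771] F [ 0.2  1.1 -0.1] w 0.0007 t 35.15
```

View pics/s23.png

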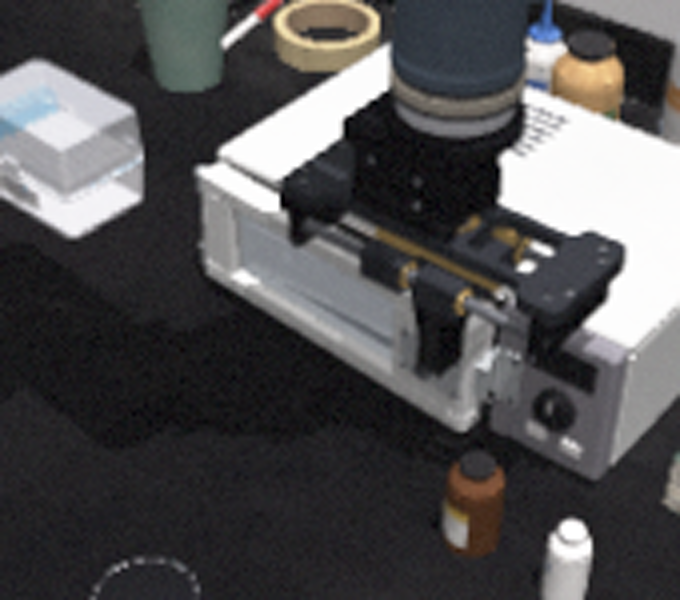

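The door is nearly shut, with the fingers on its free-edge region at crop (440,340). I'll press in gently and watch the force.

Call:
{"fn": "jog_arm", "kwargs": {
  "increments": [
    [[0,0,0,0.004,0,0,1],[0,0,0,0.008,0,0,1],[0,0,0,0.011,0,0,1],[0,0,0,0.014,0,0,1],[0,0,0,0.014,0,0,1]]
  ]
}}

```text
time: 35.65
position: [0.5831, 0.0576, 0.0765]
tool_rot: [0.004, 0.708, -0.707, 0.001]
ft_force: [-7.0, -2.7, 4.4]
grip_width: 0.0001
```

Call:
{"fn": "jog_arm", "kwargs": {
  "increments": [
    [[0,0,0,0.002,0,0,1],[0,0,0,0.004,0,0,1],[0,0,0,0.006,0,0,1],[0,0,0,0.006,0,0,1]]
  ]
}}

```text
time: 36.05
position: [0.5849, 0.0576, 0.0763]
tool_rot: [-0.0, 0.708, -0.707, -0.002]
ft_force: [-9.0, -2.6, 6.8]
grip_width: 0.0003
```

Call:
{"fn": "jog_arm", "kwargs": {
  "increments": [
    [[0,0,0,0.004,0,0,1],[0,0,0,0.008,0,0,1],[0,0,0,0.012,0,0,1],[0,0,0,0.012,0,0,1]]
  ]
}}

```text
time: 36.45
position: [0.5948, 0.0576, 0.0757]
tool_rot: [-0.002, 0.708, -0.707, -0.004]
ft_force: [-4.9, -1.8, 2.2]
grip_width: 0.0005
```

Call:
{"fn": "jog_arm", "kwargs": {
  "increments": [
    [[0,0,0,0.003,0,0,1],[0,0,0,0.006,0,0,1],[0,0,0,0.008,0,0,1],[0,0,0,0.008,0,0,1]]
  ]
}}

```text
time: 36.85
position: [0.5946, 0.0578, 0.0754]
tool_rot: [-0.009, 0.707, -0.707, -0.01]
ft_force: [-15.1, -3.4, 11.0]
grip_width: 0.0007
```

The force rises to 15 N with no further motion, so the door is on its stop and the strike has been passed. I'll retreat and check that the door holds.

Call:
{"fn": "jog_arm", "kwargs": {
  "increments": [
    [[0,0,0,-0.01,0,0,1],[0,0,0,-0.03,0,0,1],[0,0,0,-0.06,0,0.02,1],[0,0,0,-0.1,0,0.06,1],[0,0,0,-0.13,0,0.1,1],[0,0,0,-0.16,-0.05,0.13,1],[0,0,0,-0.16,-0.1,0.13,1],[0,0,0,-0.16,-0.15,0.13,1]]
  ]
}}

```text
time: 37.65
position: [0.4361, -0.0778, 0.207]
tool_rot: [0.008, -0.707, 0.708, 0.007]
ft_force: [1.2, 0.1, -0.5]
grip_width: 0.0005
```

Call:
{"fn": "jog_arm", "kwargs": {
  "increments": [
    [[0,0,0,-0.01,-0.1,0.03,1],[0,0,0,-0.03,-0.2,0.03,1],[0,0,0,-0.04,-0.25,0.03,1],[0,0,0,-0.04,-0.25,0.03,1],[0,0,0,-0.04,-0.25,0.03,1],[0,0,0,-0.04,-0.25,0.03,1],[0,0,0,-0.04,-0.25,0.03,1]]
  ]
}}

```text
time: 38.35
position: [0.3966, -0.3301, 0.2372]
tool_rot: [0.006, -0.706, 0.708, 0.007]
ft_force: [-0.2, -0.1, -0.1]
grip_width: 0.0008
```

```bash
python3 dish.py 24; python3 -c "
from h import *
im=cv2.imread('pics/scene24.png')[:,:,::-1]; crop('scene',im,230,110,420,260,4,'s24')
im=cv2.imread('pics/top24.png')[:,:,::-1]; crop('top',im,170,90,470,290,2.6,'t24')
"
```

```text
scene [422 209  21  17 165] [432.  216.9] [ 0.7313 -0.1244  0.016 ]
scene [396 226  61  49 542] [426.  250.8] [ 0.6161 -0.1633  0.016 ]
scene [427 340  39  60 607] [446.8 370.8] [ 0.3829 -0.3156  0.016 ]
turn [ 0.02 -1.15 -0.09] shift [-0.3963  0.3267 -0.2367] pos [ 0.3963 -0.3267  0.2367] F [-0.   1.2 -0.2] w 0.0004 t 38.45
```

View pics/s24.png

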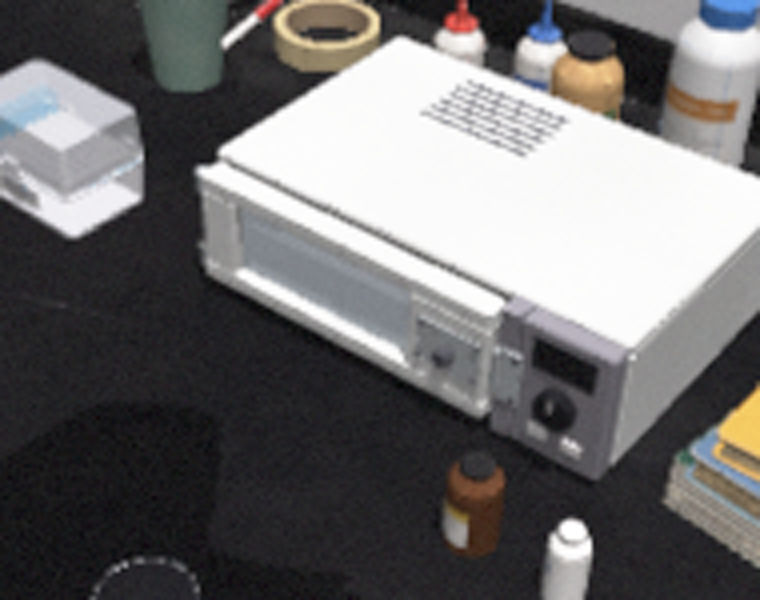

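View pics/t24.png

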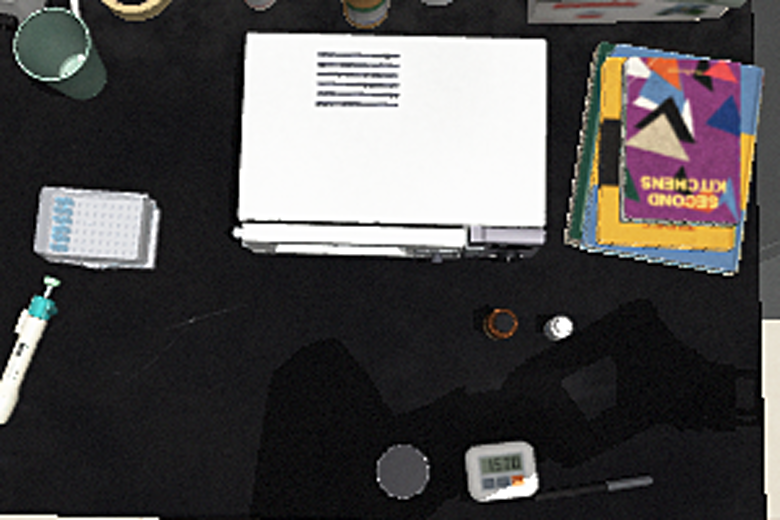

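The door looks shut and the bottles, timer, pen, tip box and look-alike are in place. As a check, I'll measure the door's edge angle against the incubator's front edge.

```bash
python3 - <<'E'
from h import *
im=cv2.imread('pics/top24.png'); g=cv2.cvtColor(im,cv2.COLOR_BGR2GRAY).astype(float)
def edge(col,r0,r1,rise):
    c=g[r0:r1,col]; d=np.diff(c); i=np.argmin(d) if not rise else np.argmax(d)
    return r0+i+.5
for c in (275,): print(g[168:192,c].astype(int), g[168:192,340].astype(int))
A=[];B=[]
for c in range(268,330):
    col=g[:,c]
    # roof front: bright->dark gap
    r=172
    while col[r]>170: r+=1
    A.append(onz('top',c,r-1+(col[r-1]-170)/(col[r-1]-col[r]),.108)[:2])
    while col[r]<170: r+=1
    s=r-(col[r]-170)/(col[r]-col[r-1]); B.append(onz('top',c,s,.102)[:2])
for n,P in(('roof',A),('door inner',B)):
    P=np.array(P,np.float32); v=cv2.fitLine(P,cv2.DIST_HUBER,0,.001,.001).ravel(); print(n,v.round(4),'angle',round(float(v[0]/v[1]),4))
im=cv2.imread('pics/scene24.png')[:,:,::-1]; crop('scene',im,320,170,400,235,9,'latch')
E
```

```text
[252 252 252 252 253 255 224   3 255 255 252 252 253 255 255  58 106 114
 104  64  11  18  22  23] [252 252 251 252 252 252 255 255 101  10 255 255 253 252 254 255 206  81
 217  70 101  47  20  15]
roof [ 0.0016 -1.      0.6275  0.183 ] angle -0.0016
door inner [0.0043 1.     0.6238 0.1964] angle 0.0043
```

View pics/latch.png

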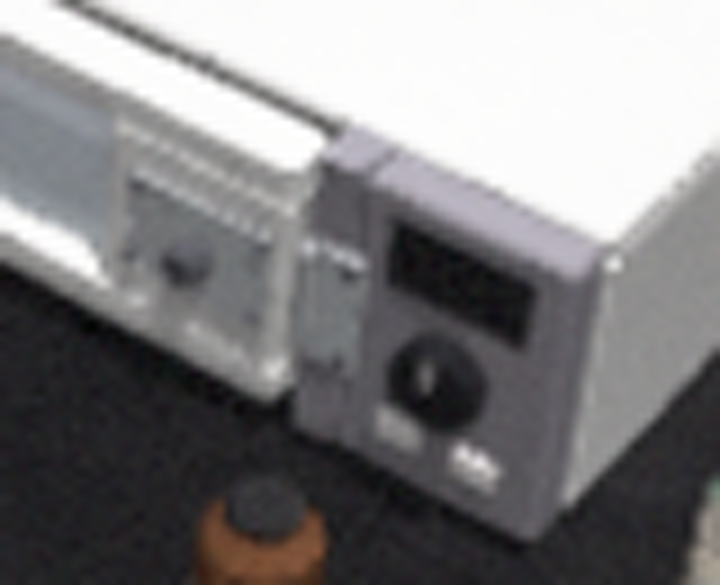

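The door measures 0.004 to 0.006 rad, under the 0.012 limit but close to the measuring noise. There is time to spare, so I'll press it once more as a check.

Call:
{"fn": "jog_arm", "kwargs": {
  "increments": [
    [[0,-1,0,0.15,0.385,-0.02,1],[0,-1,0,0.15,0.385,-0.02,1],[0,-1,0,0.15,0.385,-0.02,1],[0,-1,0,0.15,0.385,-0.02,1],[0,-1,0,0.15,0.385,-0.02,1],[0,-1,0,0.15,0.385,-0.02,1],[0,-1,0,0.15,0.385,-0.02,1],[0,-1,0,0.15,0.385,-0.02,1]]
  ]
}}

```text
time: 39.25
position: [0.5402, 0.0489, 0.2174]
tool_rot: [-0.003, 0.707, -0.707, 0.001]
ft_force: [1.5, 0.1, 0.3]
grip_width: 0.0004
```

Call:
{"fn": "jog_arm", "kwargs": {
  "increments": [
    [[0,0,0,0,0,0,1],[0,0,0,0,0,0,1]]
  ]
}}

```text
time: 39.45
position: [0.5388, 0.0522, 0.2172]
tool_rot: [-0.005, 0.707, -0.707, 0.002]
ft_force: [-0.0, -0.9, 0.6]
grip_width: 0.0007
```

```bash
python3 -c "
from h import *
delta(.56,.058,.0765)"
```

```text
turn [-0.02 -0.24 -0.63] shift [ 0.0212  0.0058 -0.1407] pos [0.5388 0.0522 0.2172] F [-0.  -0.9  0.6] w 0.0007 t 39.45
```

Call:
{"fn": "jog_arm", "kwargs": {
  "increments": [
    [[0,0,0,0.02,0.006,-0.045,1],[0,0,0,0.02,0.006,-0.09,1],[0,0,0,0.02,0.006,-0.13,1],[0,0,0,0.02,0.006,-0.14,1],[0,0,0,0.03,0.006,-0.14,1],[0,0,0,0.04,0.006,-0.14,1],[0,0,0,0.046,0.006,-0.14,1],[0,0,0,0.05,0.006,-0.14,1]]
  ]
}}

```text
time: 40.25
position: [0.5915, 0.0578, 0.0793]
tool_rot: [0.003, -0.707, 0.707, -0.004]
ft_force: [-0.8, 0.4, 0.8]
grip_width: 0.0003
```

Call:
{"fn": "jog_arm", "kwargs": {
  "increments": [
    [[0,0,0,0.002,0,0,1],[0,0,0,0.002,0,0,1]]
  ]
}}

```text
time: 40.45
position: [0.5938, 0.0579, 0.0801]
tool_rot: [0.003, -0.707, 0.707, -0.005]
ft_force: [-0.3, -0.4, -0.1]
grip_width: 0.0003
```

Call:
{"fn": "jog_arm", "kwargs": {
  "increments": [
    [[0,0,0,0.002,0,0,1],[0,0,0,0.002,0,0,1]]
  ]
}}

```text
time: 40.65
position: [0.5944, 0.058, 0.0801]
tool_rot: [0.004, -0.707, 0.707, -0.004]
ft_force: [-3.0, -0.5, 2.2]
grip_width: 0.0001
```

Call:
{"fn": "jog_arm", "kwargs": {
  "increments": [
    [[0,0,0,0.003,0,0,1],[0,0,0,0.006,0,0,1],[0,0,0,0.009,0,0,1],[0,0,0,0.009,0,0,1]]
  ]
}}

```text
time: 41.05
position: [0.5948, 0.0581, 0.0796]
tool_rot: [0.012, -0.707, 0.707, 0.003]
ft_force: [-15.5, -2.2, 11.8]
grip_width: 0.0006
```

Contact began at x = 0.594, and the stop is at 0.595. The door had not sprung back, so it is latched. I'll retreat clear, take a final look and hand in.

Call:
{"fn": "jog_arm", "kwargs": {
  "increments": [
    [[0,0,0,-0.01,0,0,1],[0,0,0,-0.03,0,0,1],[0,0,0,-0.06,0,0.02,1],[0,0,0,-0.1,0,0.06,1],[0,0,0,-0.13,0,0.1,1],[0,0,0,-0.16,-0.05,0.13,1],[0,0,0,-0.16,-0.1,0.13,1],[0,0,0,-0.16,-0.15,0.13,1]]
  ]
}}

```text
time: 41.85
position: [0.436, -0.0775, 0.2112]
tool_rot: [0.01, -0.706, 0.708, -0.0]
ft_force: [1.1, 0.0, -1.2]
grip_width: 0.0002
```

Call:
{"fn": "jog_arm", "kwargs": {
  "increments": [
    [[0,0,0,-0.01,-0.1,0.03,1],[0,0,0,-0.03,-0.2,0.03,1],[0,0,0,-0.04,-0.25,0.03,1],[0,0,0,-0.04,-0.25,0.03,1],[0,0,0,-0.04,-0.25,0.03,1],[0,0,0,-0.04,-0.25,0.03,1],[0,0,0,-0.04,-0.25,0.03,1]]
  ]
}}

```text
time: 42.55
position: [0.3961, -0.3296, 0.2413]
tool_rot: [0.009, -0.706, 0.708, 0.001]
ft_force: [0.3, 0.7, -1.4]
grip_width: 0.0006
```

```bash
python3 dish.py 25; python3 - <<'E'
from h import *
a=cv2.imread('pics/top24.png').astype(int);b=cv2.imread('pics/top25.png').astype(int); print('top diff px',(abs(a-b).max(2)>60)[100:290,170:460].sum())
E
```

```text
scene [422 209  20  17 159] [431.9 216.8] [ 0.7314 -0.1241  0.016 ]
scene [396 226  61  49 543] [426.  250.8] [ 0.6161 -0.1634  0.016 ]
scene [456 231  20  10 105] [467.  234.8] [ 0.727  -0.2182  0.016 ]
scene [427 340  39  60 608] [446.8 370.7] [ 0.383  -0.3156  0.016 ]
turn [ 0.07 -0.85 -0.85] shift [-0.3959  0.3263 -0.2409] pos [ 0.3959 -0.3263  0.2409] F [0.2 0.7 0.4] w 0.0005 t 42.65
top diff px 5
```

View pics/c25.png

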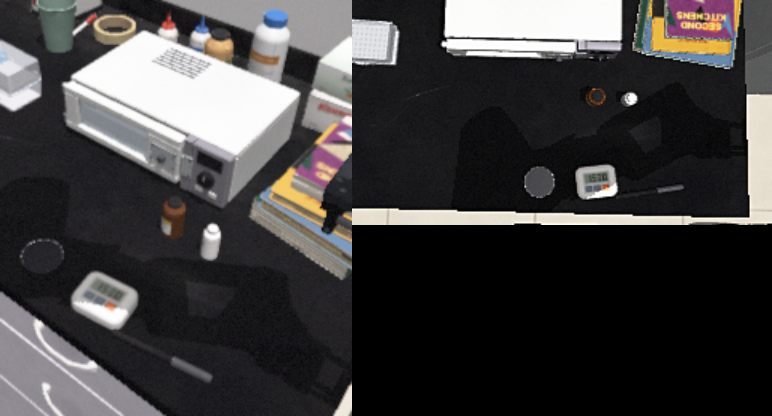

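The final view shows the door shut, both bottles upright at crop (173,218) and (210,241), and everything else in place. I'm handing in.

```bash
python3 -c "
from rig import *
print(hand_in())"
```

```text
the job is handed in; nothing more can be done
None
```

The changeover is finished and I handed it in at 42.7 s, with one worry about joint 6 (below). Both bottles stand upright on the bench. Both dishes that were present lie flat and side by side on the shelf. The shelf is home and the door is shut and latched.

**What I did:**
- **Shelf out:** I drew the shelf about 70 mm farther out so the gripper body cleared the door, control panel and roof.
- **Dishes:** I gripped each dish at 25 N. I found only two on the bench, and left the black look-alike alone.

**Last checks:**
- **Shelf:** pushing it gave a rising force with no further motion. The dish shift between pictures puts the front plate at x ≈ 0.629, against 0.630 expected.
- **Door:** force built to 9 N, then fell to 5 N as the door moved 10 mm to its stop. On a second press it was still within 1 mm of the stop, so it had not sprung back. Its edge measured about 0.004–0.006 rad in the picture, under the 0.012 limit but close to the measuring noise.
- **Surroundings:** the timer, pen, tip box and look-alike showed no movement in the pictures.

**What went wrong:** while tilting the tool before the shelf push, I came close to the wrist singularity. Joint 6 read 2.855 rad for a moment, against its stated limit of 2.85. I backed out at once and redid the push another way, but this could count as a joint passing its range.

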